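# Set up the bench welding positioner

### The arm

A 6-joint arm with a two-finger parallel gripper is mounted at the origin on a cart in front of the work surface, level with it; the furniture and walls round the work are solid. World frame = base frame: x ahead of the robot, y to its left, z up, the work surface at z = 0. Lengths are in m, angles in rad, forces in N, time in s.
With the tool pointing down it reaches from about 0.3 to 0.75 m from the base axis. Payload 8.5 kg.
Tool frame: the origin (TCP) lies midway between the tips of the shut fingers; the grasp point (between the pads) lies 19 mm behind it (ctrl.grip_depth is the distance from the TCP to the grasp point, in m); z points along the fingers, y is the line along which they close (so a half turn about z gives the same grasp; the last joint's range is limited). The gripper opens to 85 mm and grips with 20 to 120 N. Pads are 22 mm wide; open, the fingers measure 114 mm over their backs; the gripper's body (76 mm by 85 mm) begins 54 mm behind the grasp point. The pads swing forward as they close: fully open they stand 13 mm farther back than shut.
Start: joints at [-1.389, 0.381, 1.297, -0, 1.464, -0.215], TCP at [0.213, -0.507, 0.231] pointing down, gripper open.
Joint ranges: [-3.11, 3.11], [-0.89, 2.33], [0.22, 2.48], [-1.42, 4.56], [0.17, 2.85], [-2.88, 2.88]. Speed limits (rad/s): [2.39, 2.39, 3.14, 3.14, 3.14, 3.14].

### API

Orientations are given as a unit quaternion [x, y, z, w].
In Python, from bench import ctrl gives the robot as it stands. The module is installed in compiled form; this text tells all that it offers.
- The arm moves only by the tool send_rows, never from a script. Its argument "deltas" is a list of rows, each an object with "offset": the shift along the tool's x, y, z in units of 50 mm (1.0 is 50 mm), a list of three; "yaw": the turn about the tool's z in units of 8 degrees (1.0 is 8 degrees); "jaw": the opening, from 0 (shut) to 1 (fully open). In form: [{"offset": [dx, dy, dz], "yaw": yaw, "jaw": jaw}, ...]. A call has 1 to 10 rows; each row shifts and turns the commanded pose from where the row before left it, along the tool's axes as they then stand; what a row does not reach is not made up. A row lasts 1/10 s, in which the tool goes at most 50 mm and 8.59 degrees, less where a joint would pass 70% of its speed; a pose out of reach is approached as far as the arm can. A call is refused whole if a number of a shift passes 1 or a number of a turn 1, either way. A call with a gripper value outside its range is refused whole. The fingers move at their own pace and stop on an object; the grip force is fixed at half the most. Time passes only in rows, so rows that do not move let the fingers close. It gives the time, the measured TCP pose, the force, the opening and the grip force at its end, in the units of the state.
- ctrl.read_state(): the state, without advancing time (a new reading comes with each control period).
- ctrl.capture(name): name is "scene" or "top" or "wrist"; returns (picture, depth): 420x560x3 uint8, red, green, blue; 420x560 float32, m along the optical axis (not along the pixel's ray), 0 where there is no reading.
- ctrl.camera_params(name): a dict with "fx", "fy", "cx", "cy" (pixels), "rvec" (rotation vector, rad) and "tvec" (3), from world to camera coordinates, as OpenCV has them; the wrist camera has in their place "hand_eye" (4x4, takes a point from camera to tool coordinates, whose origin is the TCP and whose axes are the flange's). Camera axes: x right, y down, z forward; pixel columns grow to the right and rows downward; lengths in m; the calibration is good to about 2 mm. A picture is of the moment at which its call begins: read the wrist's pose just before it. camera_params takes no time and is no camera call.
- ctrl.sign_off(): hands the job in; it is judged then, once.
The state is a dict: "clock": time; "joint_pos": joint angles; "qvel": joint speeds; "effort": joint torques, N m; "ee_pos": TCP position; "tool_rot": TCP orientation; "wrist_force": force on the tool from outside, world axes, zero at the start; "torque": the same for the moment, N m; "width": finger opening in m; "grasp_force": force on a finger pad.
Only numpy, scipy, OpenCV 4.12 (cv2) and the standard library are available. Lean on these libraries where they do the work, as an engineer would, in place of code of your own. Each camera call takes 0.05 s, during which the arm holds its last target. There are 200 camera calls.

### The job

Get the bench welding positioner ready for tacking: swing its clear spatter guard fully open, put every loose tube offcut (two or three of them) into an empty pin nest of its round faceplate, then turn the plate once right round by its crank handle, back to where it was, to see that the loaded work runs free, and last lower the guard gently onto its stop. The plate may or may not be locked and nothing on the lock knob shows it: if the plate does not yield to a light push on the crank, give the round knob beside it a quarter turn and try again, for each quarter turn changes the lock over. Do not disturb the spanner and the flap disc that lie among the tubes.

Things in the scene. Friction and masses are not known exactly. Their poses are not given: they have to be found in the camera images.
- positioner: bench welding positioner, fixed: round grey base of 200 mm diameter, 30 mm high, with lugs; origin on the bench under the centre of the round faceplate; its own x axis points away from the robot, y to the left, z up. Hinge posts at its left (x = -60 and +60, y = +137 mm), 113 mm high; a stop post with a rubber tip at x = -95, y = -72 mm, 100 mm high, carries the closed guard
- plate_centre (a point): centre of the faceplate's top face, on its vertical turning axis, 45 mm above the bench. The plate is a steel disc of 176 mm diameter and 12 mm thick
- faceplate (a joint): turn of the faceplate in rad, counted on over full turns, positive anticlockwise seen from above; about 0 at the start (crank on the robot's side, at the positioner's -x). Turns endlessly either way with light friction (about 0.1 N m) and stays where it is left. When locked it yields only about 3 mm at the crank; the lock acts only at the start position
- crank_grip (a point): grip point on the axis of the black crank handle, an upright round knob of 20 mm diameter and 35 mm height (from 6 to 42 mm above the plate) that spins freely on its pin, 70 mm from the plate's axis; the point is 28 mm above the plate. All round its path a hand is clear of the open guard and the posts
- lock_grip (a point): grip point on the vertical axis of the lock knob on the base's far right lug: round, black, knurled, unmarked, 32 mm diameter, from 52 to 82 mm above the bench (the point at 68). It turns endlessly either way (0.13 to 0.2 N m) and stays where left. It drives a hidden two-lobed cam: of every half turn one quarter turn locks the plate and the other frees it; where it stands at the start is unknown
- nest_0 (a point): centre of a nest on the faceplate's top face, 55 mm from its axis; turns with the plate, axes as the positioner's when the plate stands at 0. Six pins of 5 mm diameter and 9.5 mm height with tapered tops bound a rectangle of 64 by 34 mm; the tube lies flat in it on the plate, its 60 mm length along this point's x axis. At the start this nest is on the left
- nest_1 (a point): the same kind of nest, at the far side at the start; the tube's 60 mm length lies along this point's y axis
- nest_2 (a point): the same kind of nest, on the right at the start; the tube's 60 mm length lies along this point's x axis
- guard (a joint): opening angle of the spatter guard in rad: 0 = down on its stop, 1.75 = fully open against the open stop, standing up and leaning slightly out to the left. A steel frame 200 by 215 mm with a clear panel, about 0.4 kg; past 1.6 it stays open by its weight, below that it falls shut if let go
- guard_handle (a point): middle of the guard's handle, a straight round steel bar of 12 mm diameter, 84 mm free between its two legs, along the hinge axis; it stands 40 mm off the frame near the guard's free edge. Closed, it lies 208 mm from the hinge axis (towards the positioner's -y) and 45 mm above it, 150 mm above the bench
- guard_hinge (a point): middle of the guard's hinge axis, 105 mm above the bench; the axis runs along the positioner's x axis and the guard opens by turning about -x (its free right edge goes up and over to the left)
- spanner: combination spanner, 24 by 163 by 8 mm, lying loose between the tubes; to be left alone; origin at the centre of its underside
- flap_disc: flap disc, 112 mm diameter, 17 mm high, lying loose near the tubes; to be left alone; origin at the centre of its underside
- tube_a: one loose dark square tube offcut, 30 by 30 mm, 60 mm long along its own y axis; origin at the centre of its underside as it first lies; may be absent
- tube_a_mid (a point): the centre of that tube (15 mm from every long side); absent with it
- tube_b: a second loose dark square tube offcut, 30 by 30 mm, 60 mm long along its own y axis; origin at the centre of its underside as it first lies; may be absent
- tube_b_mid (a point): the centre of that tube (15 mm from every long side); absent with it
- tube_c: a third loose dark square tube offcut, 30 by 30 mm, 60 mm long along its own y axis; origin at the centre of its underside as it first lies; may be absent
- tube_c_mid (a point): the centre of that tube (15 mm from every long side); absent with it
Mind the look-alikes: they are no part of the job. Leave any purple look-alike of the tube_c alone.

How it is judged:
On the way, in this order (a step that is already met when the one before it is completed fails the run):
1. the guard is swung fully open (beyond 1.6 rad) (value of joint guard above 1.6 rad), for 0.2 s.
2. every tube present lies in a nest of its own, let go, with the guard open (((x of tube_a_mid in the frame of nest_0 between -0.005 and 0.005 m and y of tube_a_mid in the frame of nest_0 between -0.005 and 0.005 m and z of tube_a_mid in the frame of nest_0 below 0.019 m and angle between the y axis of tube_a and the x axis of nest_0, either way round below 0.12 rad) or (x of tube_a_mid in the frame of nest_1 between -0.005 and 0.005 m and y of tube_a_mid in the frame of nest_1 between -0.005 and 0.005 m and z of tube_a_mid in the frame of nest_1 below 0.019 m and angle between the y axis of tube_a and the y axis of nest_1, either way round below 0.12 rad) or (x of tube_a_mid in the frame of nest_2 between -0.005 and 0.005 m and y of tube_a_mid in the frame of nest_2 between -0.005 and 0.005 m and z of tube_a_mid in the frame of nest_2 below 0.019 m and angle between the y axis of tube_a and the x axis of nest_2, either way round below 0.12 rad)) and ((x of tube_b_mid in the frame of nest_0 between -0.005 and 0.005 m and y of tube_b_mid in the frame of nest_0 between -0.005 and 0.005 m and z of tube_b_mid in the frame of nest_0 below 0.019 m and angle between the y axis of tube_b and the x axis of nest_0, either way round below 0.12 rad) or (x of tube_b_mid in the frame of nest_1 between -0.005 and 0.005 m and y of tube_b_mid in the frame of nest_1 between -0.005 and 0.005 m and z of tube_b_mid in the frame of nest_1 below 0.019 m and angle between the y axis of tube_b and the y axis of nest_1, either way round below 0.12 rad) or (x of tube_b_mid in the frame of nest_2 between -0.005 and 0.005 m and y of tube_b_mid in the frame of nest_2 between -0.005 and 0.005 m and z of tube_b_mid in the frame of nest_2 below 0.019 m and angle between the y axis of tube_b and the x axis of nest_2, either way round below 0.12 rad)) and ((x of tube_c_mid in the frame of nest_0 between -0.005 and 0.005 m and y of tube_c_mid in the frame of nest_0 between -0.005 and 0.005 m and z of tube_c_mid in the frame of nest_0 below 0.019 m and angle between the y axis of tube_c and the x axis of nest_0, either way round below 0.12 rad) or (x of tube_c_mid in the frame of nest_1 between -0.005 and 0.005 m and y of tube_c_mid in the frame of nest_1 between -0.005 and 0.005 m and z of tube_c_mid in the frame of nest_1 below 0.019 m and angle between the y axis of tube_c and the y axis of nest_1, either way round below 0.12 rad) or (x of tube_c_mid in the frame of nest_2 between -0.005 and 0.005 m and y of tube_c_mid in the frame of nest_2 between -0.005 and 0.005 m and z of tube_c_mid in the frame of nest_2 below 0.019 m and angle between the y axis of tube_c and the x axis of nest_2, either way round below 0.12 rad)) and contact force between the fingers and tube_a below 0.1 N and contact force between the fingers and tube_b below 0.1 N and contact force between the fingers and tube_c below 0.1 N and value of joint guard above 1.6 rad), for 0.2 s.
3. with the tubes in their nests and the guard open the plate has been turned once right round, either way (within 0.2 rad) (((x of tube_a_mid in the frame of nest_0 between -0.005 and 0.005 m and y of tube_a_mid in the frame of nest_0 between -0.005 and 0.005 m and z of tube_a_mid in the frame of nest_0 below 0.019 m and angle between the y axis of tube_a and the x axis of nest_0, either way round below 0.12 rad) or (x of tube_a_mid in the frame of nest_1 between -0.005 and 0.005 m and y of tube_a_mid in the frame of nest_1 between -0.005 and 0.005 m and z of tube_a_mid in the frame of nest_1 below 0.019 m and angle between the y axis of tube_a and the y axis of nest_1, either way round below 0.12 rad) or (x of tube_a_mid in the frame of nest_2 between -0.005 and 0.005 m and y of tube_a_mid in the frame of nest_2 between -0.005 and 0.005 m and z of tube_a_mid in the frame of nest_2 below 0.019 m and angle between the y axis of tube_a and the x axis of nest_2, either way round below 0.12 rad)) and ((x of tube_b_mid in the frame of nest_0 between -0.005 and 0.005 m and y of tube_b_mid in the frame of nest_0 between -0.005 and 0.005 m and z of tube_b_mid in the frame of nest_0 below 0.019 m and angle between the y axis of tube_b and the x axis of nest_0, either way round below 0.12 rad) or (x of tube_b_mid in the frame of nest_1 between -0.005 and 0.005 m and y of tube_b_mid in the frame of nest_1 between -0.005 and 0.005 m and z of tube_b_mid in the frame of nest_1 below 0.019 m and angle between the y axis of tube_b and the y axis of nest_1, either way round below 0.12 rad) or (x of tube_b_mid in the frame of nest_2 between -0.005 and 0.005 m and y of tube_b_mid in the frame of nest_2 between -0.005 and 0.005 m and z of tube_b_mid in the frame of nest_2 below 0.019 m and angle between the y axis of tube_b and the x axis of nest_2, either way round below 0.12 rad)) and ((x of tube_c_mid in the frame of nest_0 between -0.005 and 0.005 m and y of tube_c_mid in the frame of nest_0 between -0.005 and 0.005 m and z of tube_c_mid in the frame of nest_0 below 0.019 m and angle between the y axis of tube_c and the x axis of nest_0, either way round below 0.12 rad) or (x of tube_c_mid in the frame of nest_1 between -0.005 and 0.005 m and y of tube_c_mid in the frame of nest_1 between -0.005 and 0.005 m and z of tube_c_mid in the frame of nest_1 below 0.019 m and angle between the y axis of tube_c and the y axis of nest_1, either way round below 0.12 rad) or (x of tube_c_mid in the frame of nest_2 between -0.005 and 0.005 m and y of tube_c_mid in the frame of nest_2 between -0.005 and 0.005 m and z of tube_c_mid in the frame of nest_2 below 0.019 m and angle between the y axis of tube_c and the x axis of nest_2, either way round below 0.12 rad)) and value of joint guard above 1.6 rad and (value of joint faceplate above 6.08 rad or value of joint faceplate below -6.08 rad)), for 0.1 s.
At the end, for the whole second after the job is handed in: every tube present lies in a nest (centre within 5 mm of the nest's, down on the plate within 4 mm, lengthwise within 0.12 rad), the plate is at rest with the crank back at its start position within 0.25 rad after a full turn, and the guard is down on its stop (below 0.03 rad) (((x of tube_a_mid in the frame of nest_0 between -0.005 and 0.005 m and y of tube_a_mid in the frame of nest_0 between -0.005 and 0.005 m and z of tube_a_mid in the frame of nest_0 below 0.019 m and angle between the y axis of tube_a and the x axis of nest_0, either way round below 0.12 rad) or (x of tube_a_mid in the frame of nest_1 between -0.005 and 0.005 m and y of tube_a_mid in the frame of nest_1 between -0.005 and 0.005 m and z of tube_a_mid in the frame of nest_1 below 0.019 m and angle between the y axis of tube_a and the y axis of nest_1, either way round below 0.12 rad) or (x of tube_a_mid in the frame of nest_2 between -0.005 and 0.005 m and y of tube_a_mid in the frame of nest_2 between -0.005 and 0.005 m and z of tube_a_mid in the frame of nest_2 below 0.019 m and angle between the y axis of tube_a and the x axis of nest_2, either way round below 0.12 rad)) and ((x of tube_b_mid in the frame of nest_0 between -0.005 and 0.005 m and y of tube_b_mid in the frame of nest_0 between -0.005 and 0.005 m and z of tube_b_mid in the frame of nest_0 below 0.019 m and angle between the y axis of tube_b and the x axis of nest_0, either way round below 0.12 rad) or (x of tube_b_mid in the frame of nest_1 between -0.005 and 0.005 m and y of tube_b_mid in the frame of nest_1 between -0.005 and 0.005 m and z of tube_b_mid in the frame of nest_1 below 0.019 m and angle between the y axis of tube_b and the y axis of nest_1, either way round below 0.12 rad) or (x of tube_b_mid in the frame of nest_2 between -0.005 and 0.005 m and y of tube_b_mid in the frame of nest_2 between -0.005 and 0.005 m and z of tube_b_mid in the frame of nest_2 below 0.019 m and angle between the y axis of tube_b and the x axis of nest_2, either way round below 0.12 rad)) and ((x of tube_c_mid in the frame of nest_0 between -0.005 and 0.005 m and y of tube_c_mid in the frame of nest_0 between -0.005 and 0.005 m and z of tube_c_mid in the frame of nest_0 below 0.019 m and angle between the y axis of tube_c and the x axis of nest_0, either way round below 0.12 rad) or (x of tube_c_mid in the frame of nest_1 between -0.005 and 0.005 m and y of tube_c_mid in the frame of nest_1 between -0.005 and 0.005 m and z of tube_c_mid in the frame of nest_1 below 0.019 m and angle between the y axis of tube_c and the y axis of nest_1, either way round below 0.12 rad) or (x of tube_c_mid in the frame of nest_2 between -0.005 and 0.005 m and y of tube_c_mid in the frame of nest_2 between -0.005 and 0.005 m and z of tube_c_mid in the frame of nest_2 below 0.019 m and angle between the y axis of tube_c and the x axis of nest_2, either way round below 0.12 rad)) and value of joint guard below 0.03 rad and (value of joint faceplate between -6.5332 and -6.0332 rad or value of joint faceplate between -0.25 and 0.25 rad or value of joint faceplate between 6.0332 and 6.5332 rad) and velocity of joint faceplate between -0.05 and 0.05 rad/s); the robot touches nothing.
It fails at once if the guard is let fall or slammed onto its stop (faster than 1.4 rad/s in the last 0.1 rad) (value of joint guard below 0.1 rad and velocity of joint guard below -1.4 rad/s).
It fails at once if the spanner or the flap disc is moved more than 60 mm (distance of any of spanner, flap_disc from where it was at the start of the episode above 0.06 m).
Of tube_a, tube_b, tube_c only 2 to 3 are there at a start; the rules pass over those that are not, and their reading is None.
At some moment in a run one of tube_a, tube_b, tube_c may be knocked a few centimetres aside while the robot is not near it.
It also fails if it takes over 210 s, if anything falls off the work surface, if the arm or the gripper's body presses on something with over 40 N, if the wrist force passes 120 N, or if a joint passes its speed limit or range.

## Working session

There is one attempt and no reset: what is moved stays moved. The work goes in short steps, Python scripts to look and compute and a tool call to move; the robot and the scene stay as the last step left them, time stands still between calls to the robot, and variables do not carry over. Pictures are saved under pics/ and viewed, at most 14 in all, crops included, and the job is handed in when it is done.

Besides the shell and the picture viewer there is one more tool, called after ">>>" in YAML: its name, and indented under it one key for each argument. send_rows: Moves the arm, as the interface text tells. Its arguments: {"type":"object","properties":{"deltas":{"type":"array"}},"required":["deltas"]}

```bash
mkdir -p pics; ls
cat > h.py <<'E'
import numpy as np, cv2
from scipy.spatial.transform import Rotation as R
from bench import ctrl
def T(name, st=None):
    p=ctrl.camera_params(name)
    if name=='wrist':
        W=np.eye(4);W[:3,:3]=R.from_quat(st['tool_rot']).as_matrix();W[:3,3]=st['ee_pos']
        return p,W@np.array(p['hand_eye'])
    M=np.eye(4);M[:3,:3]=cv2.Rodrigues(np.array(p['rvec'],float))[0];M[:3,3]=np.ravel(p['tvec'])
    return p,np.linalg.inv(M)
def shot(name,tag):
    st=ctrl.read_state();im,d=ctrl.capture(name);p,M=T(name,st)
    cv2.imwrite(f'pics/{tag}.png',im[:,:,::-1]);np.savez(f'pics/{tag}.npz',im=im,d=d,M=M,K=[p['fx'],p['fy'],p['cx'],p['cy']])
    return im,d
def cloud(tag):
    z=np.load(f'pics/{tag}.npz');d=z['d'];fx,fy,cx,cy=z['K'];v,u=np.indices(d.shape)
    P=np.stack([(u-cx)/fx*d,(v-cy)/fy*d,d],-1)@z['M'][:3,:3].T+z['M'][:3,3]
    P[d==0]=np.nan;return z['im'],P
def ray(tag,u,v,zz):
    z=np.load(f'pics/{tag}.npz');fx,fy,cx,cy=z['K'];r=z['M'][:3,:3]@[(u-cx)/fx,(v-cy)/fy,1];o=z['M'][:3,3]
    return o+r*(zz-o[2])/r[2]
def rel(target,st=None):
    """offset to world point for the TCP in tool axes, units of 50mm"""
    st=st or ctrl.read_state();return R.from_quat(st['tool_rot']).inv().apply(np.array(target)-st['ee_pos'])/0.05
E
python3 - <<'E'
from h import *
for n in('scene','top'):shot(n,n+'0')
s=ctrl.read_state();print(s['clock'],s['ee_pos'],s['tool_rot'],s['width'],s['wrist_force'],ctrl.grip_depth);print(R.from_quat(s['tool_rot']).as_matrix().round(3))
print(np.load('pics/top0.npz')['M'].round(3),np.load('pics/scene0.npz')['M'].round(3))
E
```

```text
pics
0.1 [ 0.21250979 -0.50700475  0.23080043] [ 9.80385162e-01  1.97090143e-01  1.22637127e-05 -6.40217661e-04] 0.08520532073170485 [-0.8483279   0.36977668 -0.38509718] 0.0187
[[ 0.922  0.386 -0.   ]
 [ 0.386 -0.922  0.001]
 [ 0.    -0.001 -1.   ]]
[[-0.002 -0.989  0.145  0.387]
 [-1.    -0.002 -0.029 -0.106]
 [ 0.029 -0.145 -0.989  0.965]
 [ 0.     0.     0.     1.   ]] [[ 0.542 -0.413  0.732 -0.495]
 [-0.84  -0.249  0.482 -0.775]
 [-0.016 -0.876 -0.482  0.783]
 [ 0.     0.     0.     1.   ]]
```

View pics/scene0.png

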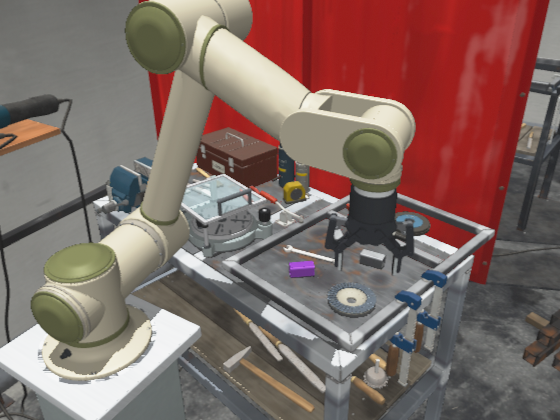

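View pics/top0.png

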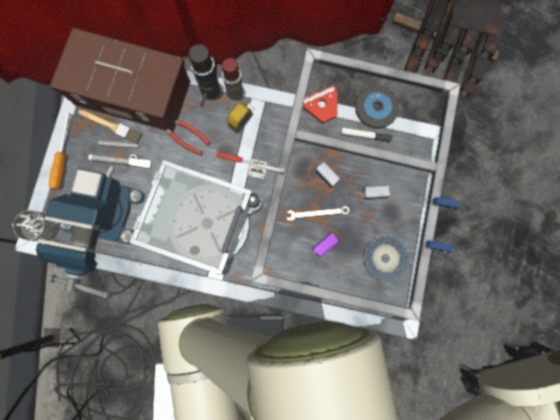

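The top view shows the positioner around (207,220) with its handle at (237,232), grey tubes at (328,174) and (376,192), the purple look-alike at (325,244), the spanner at (318,213) and the disc at (384,258).

Run:
```python
from h import *
im,P=cloud('top0')
c=im[150:285,120:300];t=im[150:285,275:455]
o=np.vstack([cv2.resize(x[:,:,::-1],(800,600),interpolation=cv2.INTER_CUBIC)[:,:] for x in(c,)])
cv2.imwrite('pics/top0c.png',o)
for u,v in[(328,174),(376,192),(325,244),(317,213),(384,258)]:
    print(u,v,P[v,u].round(4),ray('top0',u,v,0.03).round(4))
z=P[...,2]
for (u0,u1,v0,v1) in[(305,345,160,190),(360,395,180,205)]:
    m=np.zeros(z.shape,bool);m[v0:v1,u0:u1]=1;m&=(z>.022)&(z<.04)
    r=cv2.minAreaRect((P[m][:,:2]*1000).astype(np.float32));print(m.sum(),r,np.median(z[m]), im[m].mean(0))
# plate
m=(np.abs(z-.045)<.004);print(m.sum())
```

```text
328 174 [ 0.6119 -0.2612  0.0307] [ 0.6121 -0.2613  0.03  ]
376 192 [ 0.5663 -0.3815  0.0301] [ 0.5663 -0.3815  0.03  ]
325 244 [ 0.436  -0.2501  0.0302] [ 0.436  -0.2501  0.03  ]
317 213 [ 0.5159 -0.2349  0.0066] [ 0.5128 -0.2317  0.03  ]
384 258 [ 0.4022 -0.4043 -0.001 ] [ 0.4017 -0.3947  0.03  ]
278 ((613.7896118164062, -261.0529479980469), (59.77809524536133, 30.63894271850586), 41.881229400634766) 0.02948318299278624 [188.60791367 193.14028777 195.16546763]
281 ((568.7921142578125, -384.8710021972656), (30.652591705322266, 60.39876174926758), 3.761126756668091) 0.029228176660006877 [183.30960854 188.79715302 191.40925267]
981
```

View pics/top0c.png

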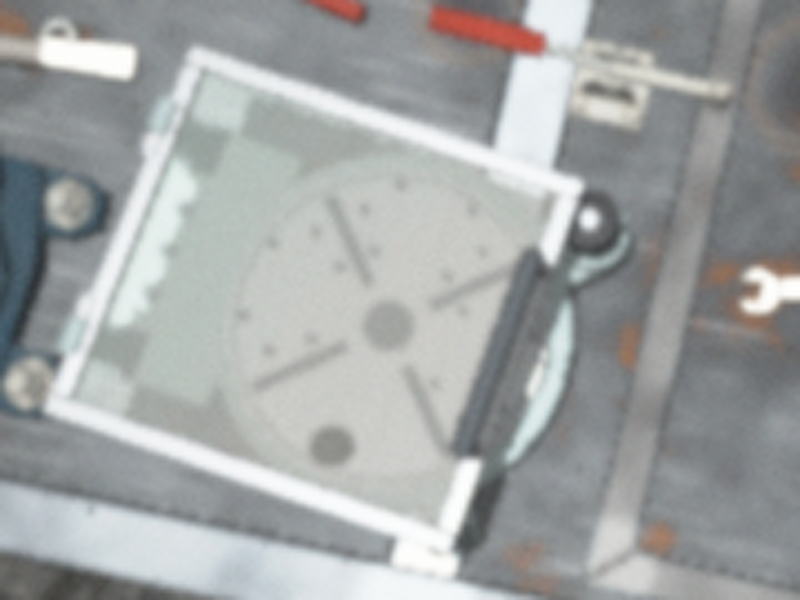

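The crop shows the plate hub at (388,326), the crank at (332,445), the handle from (530,262) to (462,450) and the lock knob at (598,222), all in crop pixels at ×4.444.

Run:
```python
from h import *
f=lambda u,v,z:ray('top0',120+u/4.4444,150+v/4.4444,z)
c=f(388,326,.046);k=f(332,445,.087);h1=f(530,262,.155);h2=f(462,450,.155);L=f(598,222,.082)
print('c',c,'k',k,np.linalg.norm((k-c)[:2]),'h',h1,h2,(h1+h2)/2,'L',L)
x=-(k-c)[:2];print('yaw crank',np.degrees(np.arctan2(x[1],x[0])));d=(h1-h2)[:2];print('yaw handle',np.degrees(np.arctan2(d[1],d[0])))
yaw=np.arctan2(d[1],d[0]);X=np.array([np.cos(yaw),np.sin(yaw)]);Y=np.array([-X[1],X[0]])
for n,p in(('k',k),('h',(h1+h2)/2),('L',L)):print(n,(p-c)[:2]@X,(p-c)[:2]@Y)
im,P=cloud('top0');z=P[...,2]
m=(z>.14)&(z<.165);m[:150]=0;m[285:]=0;m[:,:120]=0;m[:,300:]=0
q=P[m];print(m.sum(),cv2.minAreaRect((q[:,:2]*1000).astype(np.float32)),np.median(q[:,2]))
```

```text
c [0.48499525 0.03620644 0.046     ] k [0.41930571 0.05689932 0.087     ] 0.068871699620916 h [ 0.50439558 -0.04805712  0.155     ] [ 0.41436346 -0.01704246  0.155     ] [ 0.45937952 -0.03254979  0.155     ] L [ 0.53639634 -0.07832287  0.082     ]
yaw crank -17.484958596268093
yaw handle -19.008032779623562
k -0.06884736738158892 -0.0018305773128190663
h -0.001825027417225861 -0.0733502168064978
L 0.08590061886533637 -0.09154299242764957
277 ((461.5438537597656, -31.807281494140625), (11.918888092041016, 107.07572937011719), 70.46014404296875) 0.15474005886742015
```

```bash
cat >> h.py <<'E'
Cc=np.array([.484,.0355]);YAW=np.radians(-19.);X=np.array([np.cos(YAW),np.sin(YAW)]);Y=np.array([-X[1],X[0]])
def pos(x,y,z): return np.r_[Cc+x*X+y*Y,z]
def plan(wps,jaw,start=None):
    """wps: list of (xyz, xangle_deg or None, nrows); prints rows"""
    st=ctrl.read_state();p=np.array(st['ee_pos'],float);m=R.from_quat(st['tool_rot']).as_matrix();a=np.degrees(np.arctan2(m[1,0],m[0,0]))
    if start is not None: p,a=np.array(start[0],float),start[1]
    for xyz,xa,n in wps:
        da=0 if xa is None else (xa-a+180)%360-180
        xyz=np.array(xyz)
        for i in range(n):
            c,s=np.cos(np.radians(a)),np.sin(np.radians(a));d=(xyz-p)/(n-i)
            o=np.round(np.array([c*d[0]+s*d[1],s*d[0]-c*d[1],-d[2]])/.05,2)
            yw=round(-da/n/8,2);print(f'{{"offset":[{o[0]:g},{o[1]:g},{o[2]:g}],"yaw":{yw:g},"jaw":{jaw}}},')
            o=o*.05;p=p+[c*o[0]+s*o[1],s*o[0]-c*o[1],-o[2]];a-=yw*8
        print('--')
    print(p.round(4),round(a,1))
def stt():
    s=ctrl.read_state();m=R.from_quat(s['tool_rot']).as_matrix();print('t',round(s['clock'],2),s['ee_pos'].round(4) if hasattr(s['ee_pos'],'round') else s['ee_pos'],'xa',round(np.degrees(np.arctan2(m[1,0],m[0,0])),1),'q',np.round(s['joint_pos'],2),'w',round(s['width'],4),'g',s['grasp_force'],'F',np.round(s['wrist_force'],1))
E
python3 - <<'E'
from h import *
h=pos(0,-.071,.131);print(h)
plan([(h+[0,0,.1],-19,13),(h,None,3)],.6)
E
```

```text
[ 0.46088466 -0.03163182  0.131     ]
{"offset":[0.64,-0.53,-0],"yaw":0.4,"jaw":0.6},
{"offset":[0.6,-0.56,-0],"yaw":0.4,"jaw":0.6},
{"offset":[0.57,-0.59,-0],"yaw":0.4,"jaw":0.6},
{"offset":[0.54,-0.63,-0],"yaw":0.4,"jaw":0.6},
{"offset":[0.5,-0.65,-0],"yaw":0.4,"jaw":0.6},
{"offset":[0.47,-0.68,-0],"yaw":0.4,"jaw":0.6},
{"offset":[0.43,-0.71,-0],"yaw":0.4,"jaw":0.6},
{"offset":[0.39,-0.73,-0],"yaw":0.4,"jaw":0.6},
{"offset":[0.34,-0.75,-0],"yaw":0.4,"jaw":0.6},
{"offset":[0.3,-0.77,-0],"yaw":0.4,"jaw":0.6},
{"offset":[0.26,-0.78,-0],"yaw":0.4,"jaw":0.6},
{"offset":[0.21,-0.8,-0],"yaw":0.4,"jaw":0.6},
{"offset":[0.17,-0.8,-0],"yaw":0.4,"jaw":0.6},
--
{"offset":[0,-0,0.67],"yaw":0,"jaw":0.6},
{"offset":[0,-0,0.66],"yaw":0,"jaw":0.6},
{"offset":[0,-0,0.67],"yaw":0,"jaw":0.6},
--
[ 0.4606 -0.0317  0.1308] -18.9
```

>>> send_rows:
  deltas:
    - {"offset":[0.64,-0.53,0],"yaw":0.4,"jaw":0.6}
    - {"offset":[0.6,-0.56,0],"yaw":0.4,"jaw":0.6}
    - {"offset":[0.57,-0.59,0],"yaw":0.4,"jaw":0.6}
    - {"offset":[0.54,-0.63,0],"yaw":0.4,"jaw":0.6}
    - {"offset":[0.5,-0.65,0],"yaw":0.4,"jaw":0.6}
    - {"offset":[0.47,-0.68,0],"yaw":0.4,"jaw":0.6}
    - {"offset":[0.43,-0.71,0],"yaw":0.4,"jaw":0.6}
    - {"offset":[0.39,-0.73,0],"yaw":0.4,"jaw":0.6}
    - {"offset":[0.34,-0.75,0],"yaw":0.4,"jaw":0.6}
    - {"offset":[0.3,-0.77,0],"yaw":0.4,"jaw":0.6}

```text
clock: 1.1
ee_pos: [0.404, -0.1397, 0.2312]
tool_rot: [0.997, -0.082, -0.0, -0.0]
wrist_force: [0.7, -1.4, -0.4]
width: 0.0512
grasp_force: 0.0
```

>>> send_rows:
  deltas:
    - {"offset":[0.26,-0.78,0],"yaw":0.4,"jaw":0.6}
    - {"offset":[0.21,-0.8,0],"yaw":0.4,"jaw":0.6}
    - {"offset":[0.17,-0.8,0],"yaw":0.4,"jaw":0.6}
    - {"offset":[0,0,0],"yaw":0,"jaw":0.6}

```text
clock: 1.5
ee_pos: [0.4616, -0.0285, 0.231]
tool_rot: [0.987, -0.162, -0.0, -0.0]
wrist_force: [0.1, -0.2, -0.1]
width: 0.0513
grasp_force: 0.0
```

Run:
```python
from h import *
stt();shot('wrist','w1')
im,P=cloud('w1');z=P[...,2];m=(z>.146)&(z<.165);q=P[m];print(m.sum(),cv2.minAreaRect((q[:,:2]*1000).astype(np.float32)),np.percentile(q[:,2],[50,98]))
```

```text
t 1.5 [ 0.4616 -0.0285  0.231 ] xa -18.7 q [-0.32  0.23  1.53  0.    1.39  1.58] w 0.0513 g 0.0 F [ 0.1 -0.2 -0.1]
3075 ((459.88140869140625, -31.800125122070312), (12.018754005432129, 106.75631713867188), 70.73690795898438) [0.15529746 0.1571806 ]
```

View pics/w1.png

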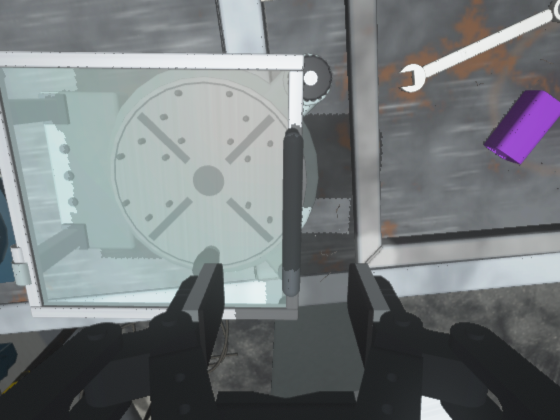

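The wrist view shows the handle bar at (292,213) between the fingers, offset about 3 mm, with its long axis parallel to the pads' width.

>>> send_rows:
  deltas:
    - {"offset":[0,0.07,0.5],"yaw":0.05,"jaw":0.6}
    - {"offset":[0,0,0.5],"yaw":0,"jaw":0.6}
    - {"offset":[0,0,0.5],"yaw":0,"jaw":0.6}
    - {"offset":[0,0,0.5],"yaw":0,"jaw":0.6}
    - {"offset":[0,0,0],"yaw":0,"jaw":0.3}
    - {"offset":[0,0,0],"yaw":0,"jaw":0}
    - {"offset":[0,0,0],"yaw":0,"jaw":0}
    - {"offset":[0,0,0],"yaw":0,"jaw":0}

```text
clock: 2.35
ee_pos: [0.461, -0.0324, 0.1325]
tool_rot: [0.986, -0.168, 0.002, -0.004]
wrist_force: [10.2, 22.7, -4.0]
width: 0.01
grasp_force: 58.3
```

Run:
```python
from h import *
stt();s=ctrl.read_state()
# arc: TCP offset = vertical const
r0=np.hypot(.208,.045);a0=np.arctan2(.045,.208)
import math
p=np.array(s['ee_pos']);prev=(0,0)
N=30
for i in range(1,N+1):
    th=1.76*i/N
    y=-r0*np.cos(a0+th)+r0*np.cos(a0); z=r0*np.sin(a0+th)-r0*np.sin(a0)
    print(i,f'[0,{-(y-prev[0])/.05:.2f},{-(z-prev[1])/.05:.2f}]');prev=(round(y/.0005)*.0005,round(z/.0005)*.0005)
```

```text
t 2.35 [ 0.461  -0.0324  0.1325] xa -19.3 q [-0.33  0.33  1.69  0.01  1.11  1.57] w 0.01 g 58.34131300449371 F [10.2 22.7 -4. ]
1 [0,-0.06,-0.24]
2 [0,-0.07,-0.24]
3 [0,-0.09,-0.23]
4 [0,-0.10,-0.23]
5 [0,-0.12,-0.22]
6 [0,-0.13,-0.22]
7 [0,-0.14,-0.21]
8 [0,-0.15,-0.19]
9 [0,-0.16,-0.19]
10 [0,-0.17,-0.18]
11 [0,-0.19,-0.17]
12 [0,-0.19,-0.16]
13 [0,-0.20,-0.14]
14 [0,-0.21,-0.14]
15 [0,-0.22,-0.12]
16 [0,-0.23,-0.11]
17 [0,-0.23,-0.09]
18 [0,-0.24,-0.08]
19 [0,-0.24,-0.07]
20 [0,-0.24,-0.05]
21 [0,-0.25,-0.04]
22 [0,-0.24,-0.03]
23 [0,-0.25,-0.01]
24 [0,-0.25,0.01]
25 [0,-0.25,0.02]
26 [0,-0.25,0.03]
27 [0,-0.24,0.05]
28 [0,-0.25,0.07]
29 [0,-0.23,0.07]
30 [0,-0.24,0.09]
```

>>> send_rows:
  deltas:
    - {"offset":[0,-0.08,-0.24],"yaw":0,"jaw":0}
    - {"offset":[0,-0.07,-0.24],"yaw":0,"jaw":0}
    - {"offset":[0,-0.09,-0.23],"yaw":0,"jaw":0}
    - {"offset":[0,-0.1,-0.23],"yaw":0,"jaw":0}
    - {"offset":[0,-0.12,-0.22],"yaw":0,"jaw":0}
    - {"offset":[0,0,0],"yaw":0,"jaw":0}

```text
clock: 2.95
ee_pos: [0.4681, -0.0119, 0.1911]
tool_rot: [0.986, -0.167, 0.002, -0.002]
wrist_force: [6.8, 8.8, -8.2]
width: 0.0098
grasp_force: 58.6
```

>>> send_rows:
  deltas:
    - {"offset":[0,-0.13,-0.22],"yaw":0,"jaw":0}
    - {"offset":[0,-0.14,-0.21],"yaw":0,"jaw":0}
    - {"offset":[0,-0.15,-0.19],"yaw":0,"jaw":0}
    - {"offset":[0,-0.16,-0.19],"yaw":0,"jaw":0}
    - {"offset":[0,-0.17,-0.18],"yaw":0,"jaw":0}
    - {"offset":[0,-0.19,-0.17],"yaw":0,"jaw":0}
    - {"offset":[0,-0.19,-0.16],"yaw":0,"jaw":0}
    - {"offset":[0,0,0],"yaw":0,"jaw":0}

```text
clock: 3.75
ee_pos: [0.4861, 0.0397, 0.2574]
tool_rot: [0.986, -0.167, 0.001, 0.001]
wrist_force: [-2.7, -8.2, 5.1]
width: 0.0093
grasp_force: 59.8
```

>>> send_rows:
  deltas:
    - {"offset":[0,-0.2,-0.14],"yaw":0,"jaw":0}
    - {"offset":[0,-0.21,-0.14],"yaw":0,"jaw":0}
    - {"offset":[0,-0.22,-0.12],"yaw":0,"jaw":0}
    - {"offset":[0,-0.23,-0.11],"yaw":0,"jaw":0}
    - {"offset":[0,-0.23,-0.09],"yaw":0,"jaw":0}
    - {"offset":[0,-0.24,-0.08],"yaw":0,"jaw":0}
    - {"offset":[0,0,0],"yaw":0,"jaw":0}

```text
clock: 4.45
ee_pos: [0.5082, 0.1026, 0.2924]
tool_rot: [0.986, -0.167, 0.002, 0.001]
wrist_force: [-3.8, -5.9, 15.8]
width: 0.0096
grasp_force: 62.7
```

>>> send_rows:
  deltas:
    - {"offset":[0,-0.24,-0.09],"yaw":0,"jaw":0}
    - {"offset":[0,-0.24,-0.06],"yaw":0,"jaw":0}
    - {"offset":[0,-0.25,-0.04],"yaw":0,"jaw":0}
    - {"offset":[0,-0.24,-0.03],"yaw":0,"jaw":0}
    - {"offset":[0,-0.25,-0.01],"yaw":0,"jaw":0}
    - {"offset":[0,0,0],"yaw":0,"jaw":0}

```text
clock: 5.05
ee_pos: [0.5285, 0.161, 0.303]
tool_rot: [0.986, -0.167, 0.002, -0.0]
wrist_force: [-0.5, -1.3, 11.7]
width: 0.0093
grasp_force: 62.0
```

>>> send_rows:
  deltas:
    - {"offset":[0,-0.25,0.01],"yaw":0,"jaw":0}
    - {"offset":[0,-0.25,0.02],"yaw":0,"jaw":0}
    - {"offset":[0,-0.25,0.03],"yaw":0,"jaw":0}
    - {"offset":[0,-0.24,0.05],"yaw":0,"jaw":0}
    - {"offset":[0,0,0],"yaw":0,"jaw":0}

```text
clock: 5.55
ee_pos: [0.5449, 0.2083, 0.2962]
tool_rot: [0.986, -0.167, 0.001, -0.001]
wrist_force: [2.8, -0.2, 6.4]
width: 0.0101
grasp_force: 64.1
```

>>> send_rows:
  deltas:
    - {"offset":[0,-0.24,0.06],"yaw":0,"jaw":0}
    - {"offset":[0,-0.23,0.07],"yaw":0,"jaw":0}
    - {"offset":[0,-0.14,0.05],"yaw":0,"jaw":0}
    - {"offset":[0,0,0],"yaw":0,"jaw":0}

```text
clock: 5.95
ee_pos: [0.5548, 0.2368, 0.2864]
tool_rot: [0.986, -0.167, 0.001, -0.001]
wrist_force: [2.2, 0.3, 4.1]
width: 0.0097
grasp_force: 65.0
```

>>> send_rows:
  deltas:
    - {"offset":[0,0,0],"yaw":0,"jaw":0.2}
    - {"offset":[0,0,0],"yaw":0,"jaw":0.4}
    - {"offset":[0,0,-0.3],"yaw":0,"jaw":0.4}
    - {"offset":[0,0,-0.6],"yaw":0,"jaw":0.4}
    - {"offset":[0,0,-0.6],"yaw":0,"jaw":0.4}
    - {"offset":[0,0,-0.4],"yaw":0,"jaw":0.4}

```text
clock: 6.55
ee_pos: [0.5539, 0.2357, 0.3831]
tool_rot: [0.986, -0.167, 0.0, -0.0]
wrist_force: [-0.0, 0.9, -0.1]
width: 0.0343
grasp_force: 0.0
```

Run:
```python
from h import *
stt();plan([(pos(-.09,0,.36),-19,5),(pos(-.09,0,.26),-19,3)],.7)
```

```text
t 6.55 [0.5539 0.2357 0.3831] xa -19.3 q [0.21 0.43 0.79 0.   1.92 2.11] w 0.0343 g 0.0 F [-0.   0.9 -0.1]
{"offset":[-0.36,0.85,0.09],"yaw":-0.01,"jaw":0.7},
{"offset":[-0.36,0.85,0.09],"yaw":-0.01,"jaw":0.7},
{"offset":[-0.36,0.85,0.09],"yaw":-0.01,"jaw":0.7},
{"offset":[-0.37,0.85,0.1],"yaw":-0.01,"jaw":0.7},
{"offset":[-0.36,0.84,0.09],"yaw":-0.01,"jaw":0.7},
--
{"offset":[-0,0,0.67],"yaw":0.01,"jaw":0.7},
{"offset":[-0,0,0.67],"yaw":0.01,"jaw":0.7},
{"offset":[-0,0,0.66],"yaw":0.01,"jaw":0.7},
--
[0.399  0.065  0.2601] -19.1
```

>>> send_rows:
  deltas:
    - {"offset":[-0.36,0.85,0.09],"yaw":0,"jaw":0.7}
    - {"offset":[-0.36,0.85,0.09],"yaw":0,"jaw":0.7}
    - {"offset":[-0.36,0.85,0.09],"yaw":0,"jaw":0.7}
    - {"offset":[-0.36,0.85,0.1],"yaw":0,"jaw":0.7}
    - {"offset":[-0.36,0.85,0.1],"yaw":0,"jaw":0.7}
    - {"offset":[0,0,0.66],"yaw":0,"jaw":0.7}
    - {"offset":[0,0,0.66],"yaw":0,"jaw":0.7}
    - {"offset":[0,0,0.66],"yaw":0,"jaw":0.7}
    - {"offset":[0,0,0],"yaw":0,"jaw":0.7}

```text
clock: 7.45
ee_pos: [0.397, 0.065, 0.2557]
tool_rot: [0.986, -0.168, -0.004, -0.0]
wrist_force: [0.1, 0.9, 1.2]
width: 0.0596
grasp_force: 0.0
```

Run:
```python
from h import *
stt();shot('wrist','w2');cv2.imwrite('pics/w2b.png',cv2.resize(cv2.imread('pics/w2.png'),(800,600),interpolation=cv2.INTER_CUBIC))
```

```text
t 7.45 [0.397  0.065  0.2557] xa -19.3 q [-0.13  0.1   1.61  0.    1.44  1.77] w 0.0596 g 0.0 F [0.1 0.9 1.2]
```

View pics/w2b.png

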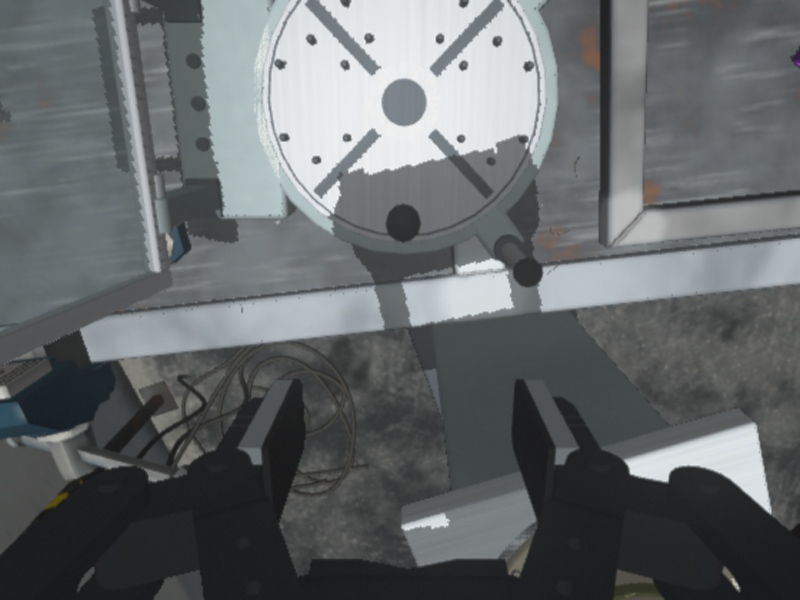

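The view shows the hub at (404,102) in the ×1.43 picture, the crank top at (403,222), the left nest's pins around (313,100) and the right nest's pins around (495,101). The open guard is out to the left.

Run:
```python
from h import *
f=lambda u,v,z:ray('w2',u*.7,v*.7,z)
c=f(404,102,.045)
n0=[f(*p,.0545) for p in[(311,39),(316,160),(279,64),(346,65),(284,137),(347,138)]]
n2=[f(*p,.0545) for p in[(497,41),(491,161),(464,65),(461,138),(528,66),(525,139)]]
k=f(403,222,.087)
a=np.mean(n0,0);b=np.mean(n2,0);print(c,k,a,b,(a+b)/2,np.linalg.norm((a-b)[:2]),np.linalg.norm((k-c)[:2]))
ang=lambda d:np.degrees(np.arctan2(d[1],d[0]));print(ang(a-b)-90,ang(c-k),ang(n0[0]-n0[1]),ang(n2[0]-n2[1]))
_,P=cloud('w2');print(P[int(102*.7),int(404*.7)],P[int(222*.7),int(403*.7)])
```

```text
[0.48352367 0.03716209 0.045     ] [0.42004396 0.05983663 0.087     ] [0.50120981 0.08830682 0.0545    ] [ 0.46477131 -0.01388754  0.0545    ] [0.48299056 0.03720964 0.0545    ] 0.10849632462184769 0.06740776845791359
-19.62424161206947 -19.656398463084216 -19.794747917702544 -19.54934841698195
[0.48403499 0.03772336 0.04578385] [0.42046955 0.05976951 0.08754314]
```

```bash
sed -i 's/Cc=np.array(\[.484,.0355\]);YAW=np.radians(-19.)/Cc=np.array([.4834,.0369]);YAW=np.radians(-19.5)/' h.py
python3 - <<'E'
from h import *
a=np.radians(41.9);u=np.array([np.cos(a),np.sin(a),0])
plan([(np.array([.614,-.261,.22])-.07*u,41.9,10)],.75)
E
```

```text
{"offset":[0.55,0.6,0.08],"yaw":-0.76,"jaw":0.75},
{"offset":[0.49,0.65,0.08],"yaw":-0.76,"jaw":0.75},
{"offset":[0.42,0.7,0.08],"yaw":-0.76,"jaw":0.75},
{"offset":[0.34,0.74,0.07],"yaw":-0.76,"jaw":0.75},
{"offset":[0.26,0.77,0.08],"yaw":-0.76,"jaw":0.75},
{"offset":[0.18,0.79,0.07],"yaw":-0.76,"jaw":0.75},
{"offset":[0.09,0.81,0.08],"yaw":-0.76,"jaw":0.75},
{"offset":[0.01,0.81,0.07],"yaw":-0.76,"jaw":0.75},
{"offset":[-0.08,0.81,0.08],"yaw":-0.76,"jaw":0.75},
{"offset":[-0.17,0.8,0.07],"yaw":-0.76,"jaw":0.75},
--
[ 0.5618 -0.3077  0.2202] 41.5
```

>>> send_rows:
  deltas:
    - {"offset":[0.55,0.6,0.08],"yaw":-0.76,"jaw":0.75}
    - {"offset":[0.49,0.65,0.08],"yaw":-0.76,"jaw":0.75}
    - {"offset":[0.42,0.7,0.08],"yaw":-0.76,"jaw":0.75}
    - {"offset":[0.34,0.74,0.07],"yaw":-0.76,"jaw":0.75}
    - {"offset":[0.26,0.77,0.08],"yaw":-0.76,"jaw":0.75}
    - {"offset":[0.18,0.79,0.07],"yaw":-0.76,"jaw":0.75}
    - {"offset":[0.09,0.81,0.08],"yaw":-0.76,"jaw":0.75}
    - {"offset":[0.01,0.81,0.07],"yaw":-0.76,"jaw":0.75}
    - {"offset":[-0.08,0.81,0.08],"yaw":-0.76,"jaw":0.75}
    - {"offset":[-0.17,0.8,0.07],"yaw":-0.76,"jaw":0.75}

```text
clock: 8.5
ee_pos: [0.5638, -0.3096, 0.2229]
tool_rot: [0.934, 0.357, 0.001, 0.001]
wrist_force: [1.2, 0.6, 0.3]
width: 0.0639
grasp_force: 0.0
```

>>> send_rows:
  deltas:
    - {"offset":[0,0,0],"yaw":0,"jaw":0.75}
    - {"offset":[0,0,0],"yaw":0,"jaw":0.75}

```text
clock: 8.7
ee_pos: [0.5631, -0.3084, 0.2218]
tool_rot: [0.935, 0.354, 0.0, 0.0]
wrist_force: [-0.1, 0.8, 0.9]
width: 0.0641
grasp_force: 0.0
```

```bash
cat >> h.py <<'E'
def tubes(tag,zlo=.024,zhi=.036):
    im,P=cloud(tag);z=P[...,2];m=((z>zlo)&(z<zhi)&(P[...,1]<-.15)).astype(np.uint8)
    n,l,s,c=cv2.connectedComponentsWithStats(m)
    for i in range(1,n):
        if s[i,4]<400: continue
        q=P[l==i];r=cv2.minAreaRect((q[:,:2]*1000).astype(np.float32));w,h=r[1];a=r[2] if w>h else r[2]+90
        if 45<max(w,h)<75 and 22<min(w,h)<42: print('tube?',c[i].round(0),s[i,4],np.round(r[0],1),np.round([w,h],1),'long ang',round(a,1),'z',np.median(q[:,2]).round(4),im[l==i].mean(0).round())
E
python3 - <<'E'
from h import *
stt();shot('wrist','w3');tubes('w3')
E
```

```text
t 8.7 [ 0.5631 -0.3084  0.2218] xa 41.5 q [-0.69  0.55  1.03  0.    1.56  0.16] w 0.0641 g 0.0 F [-0.1  0.8  0.9]
tube? [282. 100.] 2507 [ 611.5 -261. ] [59.8 29.7] long ang 42.1 z 0.0301 [203. 205. 207.]
tube? [349. 227.] 1879 [ 566.9 -384.5] [30.  60.4] long ang 94.0 z 0.0299 [144. 148. 151.]
tube? [152. 239.] 1870 [ 433.1 -251.5] [30.4 60.4] long ang 129.8 z 0.0299 [106.  60. 138.]
```

View pics/w3.png

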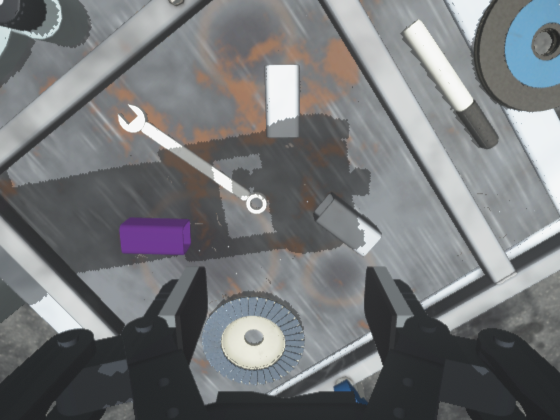

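Tubes lie at (282,100) and (349,227), with purple at (155,237), the spanner end at (255,203) and the disc at (254,340). There are only two grey tubes, and the measurements agree with the top view.

Run:
```python
from h import *
plan([([.6115,-.261,.11],42.1,4),([.6115,-.261,.004],42.1,4)],.7)
```

```text
{"offset":[0.34,-0.01,0.56],"yaw":-0.02,"jaw":0.7},
{"offset":[0.33,-0.01,0.56],"yaw":-0.02,"jaw":0.7},
{"offset":[0.34,-0.02,0.56],"yaw":-0.02,"jaw":0.7},
{"offset":[0.33,-0.01,0.56],"yaw":-0.02,"jaw":0.7},
--
{"offset":[0,0,0.53],"yaw":0,"jaw":0.7},
{"offset":[0,0,0.53],"yaw":0,"jaw":0.7},
{"offset":[0,0,0.53],"yaw":0,"jaw":0.7},
{"offset":[0,0,0.53],"yaw":0,"jaw":0.7},
--
[ 0.6113 -0.2611  0.0041] 42.1
```

>>> send_rows:
  deltas:
    - {"offset":[0.34,-0.01,0.56],"yaw":-0.02,"jaw":0.7}
    - {"offset":[0.33,-0.01,0.56],"yaw":-0.02,"jaw":0.7}
    - {"offset":[0.34,-0.02,0.56],"yaw":-0.02,"jaw":0.7}
    - {"offset":[0.33,-0.01,0.56],"yaw":-0.02,"jaw":0.7}
    - {"offset":[0,0,0.55],"yaw":0,"jaw":0.7}
    - {"offset":[0,0,0.55],"yaw":0,"jaw":0.7}
    - {"offset":[0,0,0.55],"yaw":0,"jaw":0.7}
    - {"offset":[0,0,0.4],"yaw":0,"jaw":0.7}
    - {"offset":[0,0,0],"yaw":0,"jaw":0.7}

```text
clock: 9.65
ee_pos: [0.6102, -0.2596, 0.0051]
tool_rot: [0.933, 0.36, -0.001, -0.002]
wrist_force: [0.5, -0.3, -0.0]
width: 0.0602
grasp_force: 0.0
```

>>> send_rows:
  deltas:
    - {"offset":[0,0,0],"yaw":0,"jaw":0.5}
    - {"offset":[0,0,0],"yaw":0,"jaw":0.35}
    - {"offset":[0,0,0],"yaw":0,"jaw":0.2}
    - {"offset":[0,0,0],"yaw":0,"jaw":0}
    - {"offset":[0,0,0],"yaw":0,"jaw":0}

```text
clock: 10.15
ee_pos: [0.612, -0.2616, 0.0087]
tool_rot: [0.933, 0.36, 0.001, 0.001]
wrist_force: [-0.1, 0.3, 7.1]
width: 0.0283
grasp_force: 60.4
```

Run:
```python
from h import *
stt()
plan([([.6115,-.261,.16],None,4),(pos(.055,0,.16),70.5,8),(pos(.055,0,.075),70.5,3)],0)
```

```text
t 10.15 [ 0.612  -0.2616  0.0087] xa 42.2 q [-0.58  0.79  1.22  0.    1.13  0.25] w 0.0283 g 60.41149199008942 F [-0.1  0.3  7.1]
{"offset":[0,-0,-0.76],"yaw":0,"jaw":0},
{"offset":[0,-0.01,-0.76],"yaw":0,"jaw":0},
{"offset":[0,-0,-0.75],"yaw":0,"jaw":0},
{"offset":[0,-0.01,-0.76],"yaw":0,"jaw":0},
--
{"offset":[0.33,-0.65,0],"yaw":-0.44,"jaw":0},
{"offset":[0.37,-0.62,0],"yaw":-0.44,"jaw":0},
{"offset":[0.4,-0.6,0],"yaw":-0.44,"jaw":0},
{"offset":[0.44,-0.57,0],"yaw":-0.44,"jaw":0},
{"offset":[0.48,-0.55,0],"yaw":-0.44,"jaw":0},
{"offset":[0.51,-0.52,0],"yaw":-0.44,"jaw":0},
{"offset":[0.54,-0.48,0],"yaw":-0.44,"jaw":0},
{"offset":[0.56,-0.45,0],"yaw":-0.44,"jaw":0},
--
{"offset":[0,-0,0.57],"yaw":-0.01,"jaw":0},
{"offset":[0,-0,0.57],"yaw":-0.01,"jaw":0},
{"offset":[0,-0,0.56],"yaw":-0.01,"jaw":0},
--
[0.5353 0.0185 0.0752] 70.6
```

>>> send_rows:
  deltas:
    - {"offset":[0,0,-0.76],"yaw":0,"jaw":0}
    - {"offset":[0,0,-0.76],"yaw":0,"jaw":0}
    - {"offset":[0,0,-0.76],"yaw":0,"jaw":0}
    - {"offset":[0,0,-0.76],"yaw":0,"jaw":0}
    - {"offset":[0.33,-0.66,0],"yaw":-0.44,"jaw":0}
    - {"offset":[0.37,-0.63,0],"yaw":-0.44,"jaw":0}
    - {"offset":[0.4,-0.6,0],"yaw":-0.44,"jaw":0}
    - {"offset":[0.44,-0.57,0],"yaw":-0.44,"jaw":0}
    - {"offset":[0.48,-0.55,0],"yaw":-0.44,"jaw":0}

```text
clock: 11.05
ee_pos: [0.5624, -0.0845, 0.1593]
tool_rot: [0.866, 0.499, 0.0, 0.001]
wrist_force: [0.2, 0.3, -1.1]
width: 0.0289
grasp_force: 59.7
```

>>> send_rows:
  deltas:
    - {"offset":[0.51,-0.52,0],"yaw":-0.44,"jaw":0}
    - {"offset":[0.54,-0.48,0],"yaw":-0.44,"jaw":0}
    - {"offset":[0.56,-0.45,0],"yaw":-0.44,"jaw":0}
    - {"offset":[0,0,0],"yaw":0,"jaw":0}
    - {"offset":[0,0,0],"yaw":0,"jaw":0}

```text
clock: 11.55
ee_pos: [0.5345, 0.0191, 0.1592]
tool_rot: [0.817, 0.576, 0.0, 0.001]
wrist_force: [0.4, -0.8, -0.9]
width: 0.0288
grasp_force: 59.7
```

Run:
```python
from h import *
stt();shot('wrist','w4');print(pos(.055,0,0))
plan([(pos(.055,0,.08),70.5,3)],0)
im=cv2.imread('pics/w4.png');cv2.imwrite('pics/w4b.png',cv2.resize(im[60:420],None,fx=1.42,fy=1.42))
# depth of held tube: world points in front of fingers
_,P=cloud('w4');z=P[...,2];m=(z>.06)&(z<.2)&(np.linalg.norm(P[...,:2]-pos(.055,0,0)[:2],axis=-1)<.05);v,u=np.where(m);print(m.sum(),u.min(),u.max(),v.min(),v.max())
```

```text
t 11.55 [0.5345 0.0191 0.1592] xa 70.4 q [-0.19  0.42  1.46 -0.    1.26  0.16] w 0.0288 g 59.65550243854523 F [ 0.4 -0.8 -0.9]
[0.53524528 0.01854062 0.        ]
{"offset":[0,0,0.53],"yaw":-0.01,"jaw":0},
{"offset":[0,0,0.52],"yaw":-0.01,"jaw":0},
{"offset":[0.01,0.01,0.53],"yaw":-0.01,"jaw":0},
--
[0.5353 0.0187 0.08  ] 70.5
17310 201 369 206 373
```

View pics/w4b.png

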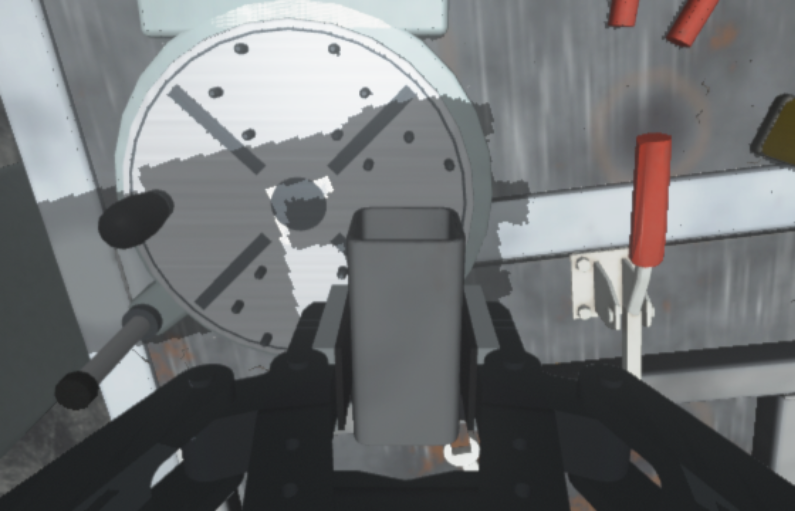

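The tube is held squarely between the pads at (405,325). I'll measure its offset in the grasp.

```bash
cat >> h.py <<'E'
def held(tag,lo=.165,hi=.2,near=None):
    im,P=cloud(tag);z=P[...,2];v,u=np.indices(z.shape)
    m=((z>lo)&(z<hi)&(u>235)&(u<335)).astype(np.uint8);m=cv2.morphologyEx(m,cv2.MORPH_OPEN,np.ones((5,5)));n,l,s,c=cv2.connectedComponentsWithStats(m);i=1+np.argmax(s[1:,4])
    q=P[l==i];r=cv2.minAreaRect((q[:,:2]*1000).astype(np.float32));w,h=r[1]
    print('held',np.round(r[0],1),np.round(r[1],1),round(r[2] if w>h else r[2]+90,1),np.percentile(q[:,2],[5,50,95]).round(4))
E
python3 - <<'E'
from h import *
held('w4')
f=lambda u,v,z=.0545:ray('w4',u/1.42,60+v/1.42,z)
for p in[(240,48),(334,48),(365,93),(337,135),(249,134),(217,92)]:  # left nest?
    print(f(*p).round(4))
print(f(298,203,.045))
E
```

```text
held [533.6  19.4] [61.4 38.3] 70.3 [0.1781 0.1806 0.1947]
[0.4901 0.1142 0.0545]
[0.5293 0.1002 0.0545]
[0.5353 0.0773 0.0545]
[0.5162 0.0638 0.0545]
[0.4779 0.078  0.0545]
[0.4722 0.1003 0.0545]
[0.48351433 0.03762433 0.045     ]
```

>>> send_rows:
  deltas:
    - {"offset":[0,0.03,0.5],"yaw":-0.01,"jaw":0}
    - {"offset":[0,0,0.5],"yaw":0,"jaw":0}
    - {"offset":[0,0,0.5],"yaw":0,"jaw":0}
    - {"offset":[0,0,0.3],"yaw":0,"jaw":0}
    - {"offset":[0,0,0.1],"yaw":0,"jaw":0}
    - {"offset":[0,0,0.1],"yaw":0,"jaw":0}
    - {"offset":[0,0,0.06],"yaw":0,"jaw":0}
    - {"offset":[0,0,0.05],"yaw":0,"jaw":0}
    - {"offset":[0,0,0],"yaw":0,"jaw":0}

```text
clock: 12.5
ee_pos: [0.5362, 0.0181, 0.0537]
tool_rot: [0.817, 0.577, 0.001, 0.001]
wrist_force: [-0.9, -0.8, 3.2]
width: 0.0287
grasp_force: 60.0
```

>>> send_rows:
  deltas:
    - {"offset":[0,0,0.02],"yaw":0,"jaw":0.4}
    - {"offset":[0,0,0],"yaw":0,"jaw":0.5}
    - {"offset":[0,0,0],"yaw":0,"jaw":0.55}
    - {"offset":[0,0,-0.4],"yaw":0,"jaw":0.55}
    - {"offset":[0,0,-0.8],"yaw":0,"jaw":0.55}
    - {"offset":[0,0,-0.9],"yaw":0,"jaw":0.6}
    - {"offset":[0,0,-0.9],"yaw":0,"jaw":0.7}

```text
clock: 13.2
ee_pos: [0.5354, 0.0184, 0.2035]
tool_rot: [0.817, 0.577, -0.0, -0.0]
wrist_force: [0.3, -0.5, -0.2]
width: 0.0597
grasp_force: 0.0
```

Run:
```python
from h import *
stt();shot('wrist','w5');a=np.radians(94);u=np.array([np.cos(a),np.sin(a),0])
im,P=cloud('w5');z=P[...,2];m=((z>.068)&(z<.082)&(P[...,1]>-.03)).astype(np.uint8)
n,l,s,c=cv2.connectedComponentsWithStats(m)
for i in range(1,n):
    if s[i,4]>300:
        q=P[l==i];print(cv2.minAreaRect((q[:,:2]*1000).astype(np.float32)),np.median(q[:,2]))
plan([(np.array([.567,-.3845,.2])-.07*u,94,11)],.7)
```

```text
t 13.2 [0.5354 0.0184 0.2035] xa 70.4 q [-0.19  0.38  1.39  0.    1.38  0.15] w 0.0597 g 0.0 F [ 0.3 -0.5 -0.2]
((535.8899536132812, 18.869895935058594), (59.80513000488281, 30.031356811523438), 70.49588012695312) 0.07503571748118831
{"offset":[-0.79,0.35,0.02],"yaw":-0.27,"jaw":0.7},
{"offset":[-0.8,0.32,0.02],"yaw":-0.27,"jaw":0.7},
{"offset":[-0.81,0.28,0.02],"yaw":-0.27,"jaw":0.7},
{"offset":[-0.82,0.25,0.02],"yaw":-0.27,"jaw":0.7},
{"offset":[-0.83,0.22,0.02],"yaw":-0.27,"jaw":0.7},
{"offset":[-0.84,0.19,0.02],"yaw":-0.27,"jaw":0.7},
{"offset":[-0.85,0.16,0.02],"yaw":-0.27,"jaw":0.7},
{"offset":[-0.85,0.13,0.02],"yaw":-0.27,"jaw":0.7},
{"offset":[-0.86,0.1,0.02],"yaw":-0.27,"jaw":0.7},
{"offset":[-0.86,0.06,0.02],"yaw":-0.27,"jaw":0.7},
{"offset":[-0.86,0.03,0.02],"yaw":-0.27,"jaw":0.7},
--
[ 0.5718 -0.4544  0.2001] 94.2
```

>>> send_rows:
  deltas:
    - {"offset":[-0.79,0.35,0.02],"yaw":-0.27,"jaw":0.7}
    - {"offset":[-0.8,0.32,0.02],"yaw":-0.27,"jaw":0.7}
    - {"offset":[-0.81,0.28,0.02],"yaw":-0.27,"jaw":0.7}
    - {"offset":[-0.82,0.25,0.02],"yaw":-0.27,"jaw":0.7}
    - {"offset":[-0.83,0.22,0.02],"yaw":-0.27,"jaw":0.7}
    - {"offset":[-0.84,0.19,0.02],"yaw":-0.27,"jaw":0.7}
    - {"offset":[-0.85,0.16,0.02],"yaw":-0.27,"jaw":0.7}
    - {"offset":[-0.85,0.13,0.02],"yaw":-0.27,"jaw":0.7}
    - {"offset":[-0.86,0.1,0.02],"yaw":-0.27,"jaw":0.7}

```text
clock: 14.15
ee_pos: [0.5632, -0.37, 0.1924]
tool_rot: [0.707, 0.707, 0.0, -0.0]
wrist_force: [0.4, 1.0, -0.7]
width: 0.0595
grasp_force: 0.0
```

>>> send_rows:
  deltas:
    - {"offset":[-0.86,0.06,0.02],"yaw":-0.27,"jaw":0.7}
    - {"offset":[-0.6,0.03,0.02],"yaw":-0.27,"jaw":0.7}
    - {"offset":[0,0,0],"yaw":0,"jaw":0.7}
    - {"offset":[0,0,0],"yaw":0,"jaw":0.7}

```text
clock: 14.55
ee_pos: [0.5686, -0.4414, 0.1898]
tool_rot: [0.681, 0.732, 0.0, -0.001]
wrist_force: [-0.5, 0.9, -0.5]
width: 0.0602
grasp_force: 0.0
```

Run:
```python
from h import *
stt();shot('wrist','w6');tubes('w6')
plan([([.567,-.3845,.1],94,4),([.567,-.3845,.008],None,4)],.7)
```

```text
t 14.55 [ 0.5686 -0.4414  0.1898] xa 94.1 q [-0.82  0.72  0.8   0.    1.62 -0.9 ] w 0.0602 g 0.0 F [-0.5  0.9 -0.5]
tube? [289. 116.] 2958 [ 566.6 -384.7] [30. 60.] long ang 93.7 z 0.0301 [170. 174. 176.]
{"offset":[0.28,0.01,0.45],"yaw":0.01,"jaw":0.7},
{"offset":[0.28,0.01,0.45],"yaw":0.01,"jaw":0.7},
{"offset":[0.28,0.01,0.45],"yaw":0.01,"jaw":0.7},
{"offset":[0.28,0.01,0.46],"yaw":0.01,"jaw":0.7},
--
{"offset":[0,0,0.46],"yaw":0,"jaw":0.7},
{"offset":[0,0,0.46],"yaw":0,"jaw":0.7},
{"offset":[0,0,0.46],"yaw":0,"jaw":0.7},
{"offset":[0,0,0.46],"yaw":0,"jaw":0.7},
--
[ 0.5669 -0.3846  0.008 ] 93.9
```

>>> send_rows:
  deltas:
    - {"offset":[0.28,0.02,0.45],"yaw":0.01,"jaw":0.7}
    - {"offset":[0.28,0.01,0.45],"yaw":0.01,"jaw":0.7}
    - {"offset":[0.28,0.01,0.45],"yaw":0.01,"jaw":0.7}
    - {"offset":[0.28,0.01,0.46],"yaw":0.01,"jaw":0.7}
    - {"offset":[0,0,0.46],"yaw":0,"jaw":0.7}
    - {"offset":[0,0,0.46],"yaw":0,"jaw":0.7}
    - {"offset":[0,0,0.46],"yaw":0,"jaw":0.7}
    - {"offset":[0,0,0.46],"yaw":0,"jaw":0.7}
    - {"offset":[0,0,0],"yaw":0,"jaw":0.7}

```text
clock: 15.5
ee_pos: [0.5664, -0.3827, 0.0057]
tool_rot: [0.683, 0.731, 0.0, -0.003]
wrist_force: [0.1, 0.6, -0.7]
width: 0.0603
grasp_force: 0.0
```

>>> send_rows:
  deltas:
    - {"offset":[0,0,0],"yaw":0,"jaw":0.5}
    - {"offset":[0,0,0],"yaw":0,"jaw":0.35}
    - {"offset":[0,0,0],"yaw":0,"jaw":0.2}
    - {"offset":[0,0,0],"yaw":0,"jaw":0}
    - {"offset":[0,0,0],"yaw":0,"jaw":0}

```text
clock: 16.0
ee_pos: [0.5682, -0.3855, 0.0105]
tool_rot: [0.683, 0.731, 0.0, 0.002]
wrist_force: [0.3, 2.0, 6.0]
width: 0.0284
grasp_force: 60.6
```

```bash
sed -i 's/Cc=np.array(\[.4834,.0369\])/Cc=np.array([.4838,.0372])/' h.py;python3 - <<'E'
from h import *
stt();s=ctrl.read_state();e=np.array(s['ee_pos'])
plan([([e[0],e[1],.16],None,4),(pos(0,-.055,.16),160.5,10)],0)
E
```

```text
t 16.0 [ 0.5682 -0.3855  0.0105] xa 93.9 q [-0.77  0.82  1.15  0.    1.17 -0.84] w 0.0284 g 60.57058811187744 F [0.3 2.  6. ]
{"offset":[0,0,-0.75],"yaw":0,"jaw":0},
{"offset":[0,0,-0.75],"yaw":0,"jaw":0},
{"offset":[0,0,-0.75],"yaw":0,"jaw":0},
{"offset":[0,0,-0.74],"yaw":0,"jaw":0},
--
{"offset":[0.75,-0.15,-0],"yaw":-0.83,"jaw":0},
{"offset":[0.77,-0.07,-0],"yaw":-0.83,"jaw":0},
{"offset":[0.77,0.02,-0],"yaw":-0.83,"jaw":0},
{"offset":[0.76,0.11,-0],"yaw":-0.83,"jaw":0},
{"offset":[0.74,0.2,-0],"yaw":-0.83,"jaw":0},
{"offset":[0.72,0.28,-0],"yaw":-0.83,"jaw":0},
{"offset":[0.68,0.37,-0],"yaw":-0.83,"jaw":0},
{"offset":[0.63,0.44,-0],"yaw":-0.83,"jaw":0},
{"offset":[0.58,0.51,-0],"yaw":-0.83,"jaw":0},
{"offset":[0.51,0.57,-0],"yaw":-0.83,"jaw":0},
--
[ 0.4654 -0.0147  0.16  ] 160.3
```

>>> send_rows:
  deltas:
    - {"offset":[0,0,-0.75],"yaw":0,"jaw":0}
    - {"offset":[0,0,-0.75],"yaw":0,"jaw":0}
    - {"offset":[0,0,-0.75],"yaw":0,"jaw":0}
    - {"offset":[0,0,-0.75],"yaw":0,"jaw":0}
    - {"offset":[0.75,-0.15,0],"yaw":-0.83,"jaw":0}
    - {"offset":[0.77,-0.07,0],"yaw":-0.83,"jaw":0}
    - {"offset":[0.77,0.02,0],"yaw":-0.83,"jaw":0}
    - {"offset":[0.76,0.11,0],"yaw":-0.83,"jaw":0}
    - {"offset":[0.74,0.2,0],"yaw":-0.83,"jaw":0}
    - {"offset":[0.72,0.28,0],"yaw":-0.83,"jaw":0}

```text
clock: 17.0
ee_pos: [0.505, -0.1614, 0.159]
tool_rot: [0.391, 0.92, -0.0, 0.001]
wrist_force: [-0.3, 0.1, -1.5]
width: 0.0286
grasp_force: 59.7
```

>>> send_rows:
  deltas:
    - {"offset":[0.68,0.37,0],"yaw":-0.83,"jaw":0}
    - {"offset":[0.63,0.44,0],"yaw":-0.83,"jaw":0}
    - {"offset":[0.58,0.51,0],"yaw":-0.83,"jaw":0}
    - {"offset":[0.51,0.57,0],"yaw":-0.83,"jaw":0}
    - {"offset":[0,0,0],"yaw":0,"jaw":0}
    - {"offset":[0,0,0],"yaw":0,"jaw":0}

```text
clock: 17.6
ee_pos: [0.4648, -0.014, 0.159]
tool_rot: [0.171, 0.985, -0.0, 0.001]
wrist_force: [-0.1, 0.1, -1.9]
width: 0.0287
grasp_force: 59.8
```

Run:
```python
from h import *
stt();shot('wrist','w7');held('w7',.172,.195);print(pos(0,-.055,0))
plan([(pos(0,-.055,.065),160.5,4)],0)
```

```text
t 17.6 [ 0.4648 -0.014   0.159 ] xa 160.3 q [-0.29  0.31  1.64 -0.    1.19 -1.51] w 0.0287 g 59.80490684509277 F [-0.1  0.1 -1.9]
held [463.7 -13.7] [37.1 60.8] 161.1 [0.1768 0.1788 0.1826]
[ 0.46544062 -0.01464528  0.        ]
{"offset":[-0,0,0.47],"yaw":-0.01,"jaw":0},
{"offset":[-0,0,0.47],"yaw":-0.01,"jaw":0},
{"offset":[-0,0,0.47],"yaw":-0.01,"jaw":0},
{"offset":[-0.01,0,0.47],"yaw":-0.01,"jaw":0},
--
[ 0.4655 -0.0149  0.0649] 160.5
```

>>> send_rows:
  deltas:
    - {"offset":[-0.03,0,0.5],"yaw":-0.01,"jaw":0}
    - {"offset":[0,0,0.5],"yaw":0,"jaw":0}
    - {"offset":[0,0,0.5],"yaw":0,"jaw":0}
    - {"offset":[0,0,0.3],"yaw":0,"jaw":0}
    - {"offset":[0,0,0.1],"yaw":0,"jaw":0}
    - {"offset":[0,0,0.08],"yaw":0,"jaw":0}
    - {"offset":[0,0,0.05],"yaw":0,"jaw":0}
    - {"offset":[0,0,0.05],"yaw":0,"jaw":0}
    - {"offset":[0,0,0],"yaw":0,"jaw":0}

```text
clock: 18.55
ee_pos: [0.4669, -0.0153, 0.0554]
tool_rot: [0.171, 0.985, -0.0, 0.001]
wrist_force: [-0.5, -2.1, 6.5]
width: 0.0285
grasp_force: 60.5
```

>>> send_rows:
  deltas:
    - {"offset":[0,0,0],"yaw":0,"jaw":0.4}
    - {"offset":[0,0,0],"yaw":0,"jaw":0.5}
    - {"offset":[0,0,0],"yaw":0,"jaw":0.55}
    - {"offset":[0,0,-0.4],"yaw":0,"jaw":0.55}
    - {"offset":[0,0,-0.8],"yaw":0,"jaw":0.55}
    - {"offset":[0,0,-0.9],"yaw":0,"jaw":0.6}
    - {"offset":[0,0,-0.9],"yaw":0,"jaw":0.7}
    - {"offset":[0,0,0],"yaw":0,"jaw":0.7}

```text
clock: 19.35
ee_pos: [0.4682, -0.0153, 0.2096]
tool_rot: [0.171, 0.985, -0.001, 0.005]
wrist_force: [0.4, -1.1, -0.7]
width: 0.0595
grasp_force: 0.0
```

```bash
cat >> h.py <<'E'
def seated(tag):
    im,P=cloud(tag);z=P[...,2];m=((z>.068)&(z<.082)&(P[...,1]>-.06)).astype(np.uint8)
    n,l,s,c=cv2.connectedComponentsWithStats(m)
    for i in range(1,n):
        if s[i,4]>300:
            q=P[l==i];r=cv2.minAreaRect((q[:,:2]*1000).astype(np.float32));d=np.array(r[0])/1000-Cc;print(np.round(r[0],1),np.round(r[1],1),round(r[2],1),np.median(q[:,2]).round(4),'plate xy',(d@X).round(4),(d@Y).round(4))
E
python3 - <<'E'
from h import *
stt();shot('wrist','w8');seated('w8');shot('top','t8');seated('t8')
plan([(pos(-.04,0,.22),70.5,11)],.7)
E
```

```text
t 19.35 [ 0.4682 -0.0153  0.2096] xa 160.3 q [-0.29  0.25  1.56  0.    1.32 -1.51] w 0.0595 g 0.0 F [ 0.4 -1.1 -0.7]
[469.9 180.2] [ 3.3 17.6] 72.5 0.0752 plate xy -0.0608 0.1302
[466.1 -14.8] [30.  60.4] 70.5 0.0751 plate xy 0.0006 -0.0549
[534.9  19.3] [60.1 29.7] 70.5 0.0752 plate xy 0.0541 0.0001
[580.8 143.9] [10.6 20.9] 35.2 0.0753 plate xy 0.0559 0.133
{"offset":[0.07,0.1,-0.03],"yaw":1.02,"jaw":0.7},
{"offset":[0.09,0.09,-0.03],"yaw":1.02,"jaw":0.7},
{"offset":[0.1,0.07,-0.03],"yaw":1.02,"jaw":0.7},
{"offset":[0.11,0.06,-0.03],"yaw":1.02,"jaw":0.7},
{"offset":[0.12,0.04,-0.03],"yaw":1.02,"jaw":0.7},
{"offset":[0.12,0.03,-0.03],"yaw":1.02,"jaw":0.7},
{"offset":[0.12,0.01,-0.03],"yaw":1.02,"jaw":0.7},
{"offset":[0.12,-0.01,-0.02],"yaw":1.02,"jaw":0.7},
{"offset":[0.12,-0.02,-0.03],"yaw":1.02,"jaw":0.7},
{"offset":[0.12,-0.05,-0.02],"yaw":1.02,"jaw":0.7},
{"offset":[0.12,-0.06,-0.03],"yaw":1.02,"jaw":0.7},
--
[0.446  0.0508 0.2202] 70.6
```

View pics/w8.png

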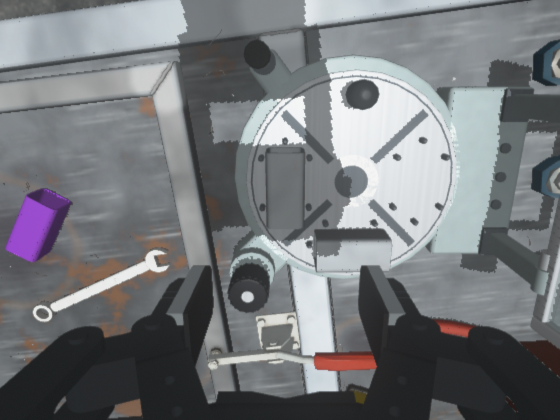

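The view shows both tubes inside their pins, at (286,187) and (352,250), with the crank at (362,95) and the lock knob at (248,285). Next is the crank.

Run:
```python
from h import *
f=ray('w8',362,89,.087);print(f,pos(-.07,0,.087))
im,P=cloud('w8');z=P[...,2];m=(z>.08)&(z<.092)&(np.linalg.norm(P[...,:2]-pos(-.07,0,0)[:2],axis=-1)<.03);print(m.sum(),np.nanmean(P[m],0),np.ptp(P[m],0))
plan([(pos(-.07,0,.14),160.3,3),(pos(-.07,0,.057),160.3,3)],.6)
```

```text
[0.41314479 0.05911865 0.087     ] [0.4178151  0.06056648 0.087     ]
687 [0.41691696 0.0597787  0.08590446] [0.01934115 0.01928471 0.00935775]
{"offset":[0.47,0.36,0.43],"yaw":0,"jaw":0.6},
{"offset":[0.47,0.37,0.43],"yaw":0,"jaw":0.6},
{"offset":[0.48,0.36,0.43],"yaw":0,"jaw":0.6},
--
{"offset":[-0,0,0.55],"yaw":0,"jaw":0.6},
{"offset":[-0,0,0.56],"yaw":0,"jaw":0.6},
{"offset":[-0,0,0.55],"yaw":0,"jaw":0.6},
--
[0.4176 0.0604 0.0572] 160.3
```

>>> send_rows:
  deltas:
    - {"offset":[0.47,0.36,0.43],"yaw":0,"jaw":0.6}
    - {"offset":[0.47,0.37,0.43],"yaw":0,"jaw":0.6}
    - {"offset":[0.48,0.36,0.43],"yaw":0,"jaw":0.6}
    - {"offset":[0,0,0.55],"yaw":0,"jaw":0.6}
    - {"offset":[0,0,0.55],"yaw":0,"jaw":0.6}
    - {"offset":[0,0,0.55],"yaw":0,"jaw":0.6}
    - {"offset":[0,0,0],"yaw":0,"jaw":0.4}

```text
clock: 20.15
ee_pos: [0.4149, 0.0607, 0.0541]
tool_rot: [0.171, 0.985, -0.0, -0.004]
wrist_force: [-0.6, 0.2, 0.1]
width: 0.0379
grasp_force: 0.0
```

>>> send_rows:
  deltas:
    - {"offset":[0,0,0],"yaw":0,"jaw":0.2}
    - {"offset":[0,0,0],"yaw":0,"jaw":0}
    - {"offset":[0,0,0],"yaw":0,"jaw":0}
    - {"offset":[0,0,0],"yaw":0,"jaw":0}

```text
clock: 20.55
ee_pos: [0.4174, 0.0604, 0.0576]
tool_rot: [0.171, 0.985, 0.0, 0.0]
wrist_force: [-1.4, -0.2, -7.8]
width: 0.0183
grasp_force: 58.9
```

Run:
```python
from h import *
stt();s=ctrl.read_state();e=np.array(s['ee_pos']);d=e[:2]-Cc;print(d@X,d@Y,s['torque'])
```

```text
t 20.55 [0.4174 0.0604 0.0576] xa 160.3 q [-0.14  0.4   1.89  0.    0.85 -1.37] w 0.0183 g 58.9390629529953 F [-1.4 -0.2 -7.8]
-0.07033611807945638 -0.0003109326748158421 [0.04138078 0.11588739 0.04227412]
```

>>> send_rows:
  deltas:
    - {"offset":[0,0.05,0],"yaw":0,"jaw":0}
    - {"offset":[0,0.05,0],"yaw":0,"jaw":0}
    - {"offset":[0,0.06,0],"yaw":0,"jaw":0}
    - {"offset":[0,0,0],"yaw":0,"jaw":0}
    - {"offset":[0,0,0],"yaw":0,"jaw":0}

```text
clock: 21.05
ee_pos: [0.4191, 0.065, 0.0575]
tool_rot: [0.17, 0.986, -0.003, -0.001]
wrist_force: [-10.4, -29.4, 0.2]
width: 0.0179
grasp_force: 60.6
```

>>> send_rows:
  deltas:
    - {"offset":[0,-0.16,0],"yaw":0,"jaw":0}
    - {"offset":[0,0,0],"yaw":0,"jaw":0.3}
    - {"offset":[0,0,0],"yaw":0,"jaw":0.6}
    - {"offset":[0,0,-0.6],"yaw":0,"jaw":0.6}
    - {"offset":[0,0,-0.7],"yaw":0,"jaw":0.6}
    - {"offset":[0,0,-0.8],"yaw":0,"jaw":0.6}

```text
clock: 21.65
ee_pos: [0.4176, 0.0608, 0.1637]
tool_rot: [0.171, 0.985, 0.0, 0.0]
wrist_force: [0.0, -0.4, 0.4]
width: 0.0515
grasp_force: 0.0
```

Run:
```python
from h import *
im,P=cloud('w8');z=P[...,2];L=pos(.086,-.0915,0)[:2]
m=(z>.078)&(z<.087)&(np.linalg.norm(P[...,:2]-L,axis=-1)<.03);r=cv2.minEnclosingCircle((P[m][:,:2]*1000).astype(np.float32));print(m.sum(),r,L,np.median(z[m]))
for u,v in[(275,325),(258,318),(290,345),(340,360),(220,362)]:print(u,v,P[v,u].round(3))
im,P2=cloud('top0');z2=P2[...,2]
for nm,Q in(('w',P),('t',P2)):
    d=np.linalg.norm(Q[...,:2]-[.5364,-.078],axis=-1);
    mm=(Q[...,2]>.045)&(d<.06)&(d>.02);print(nm,mm.sum(),[q.round(3).tolist() for q in Q[mm][::max(1,mm.sum()//12)]])
c=np.r_[np.array(r[0])/1000,.14];plan([(c,160.3,5),(c-[0,0,.089],160.3,3)],.65);stt()
```

```text
1158 ((536.1970825195312, -72.5456314086914), 17.2684326171875) [ 0.53432384 -0.07775909] 0.08220415788406008
275 325 [ 0.62  -0.081  0.004]
258 318 [ 0.606 -0.095  0.004]
290 345 [ 0.64  -0.071  0.018]
340 360 [ 0.637 -0.022  0.064]
220 362 [ 0.62  -0.139  0.04 ]
w 1151 [[0.484, -0.049, 0.045], [0.502, -0.037, 0.046], [0.504, -0.045, 0.046], [0.513, -0.028, 0.046], [0.516, -0.031, 0.047], [0.518, -0.036, 0.046], [0.526, -0.027, 0.045], [0.53, -0.027, 0.047], [0.537, -0.026, 0.047], [0.525, -0.06, 0.063], [0.527, -0.059, 0.071], [0.528, -0.06, 0.081], [0.543, -0.059, 0.081]]
t 503 [[0.568, -0.028, 0.11], [0.557, -0.03, 0.107], [0.553, -0.034, 0.107], [0.548, -0.039, 0.105], [0.543, -0.05, 0.107], [0.537, -0.023, 0.106], [0.532, -0.037, 0.108], [0.528, -0.048, 0.106], [0.521, -0.021, 0.105], [0.516, -0.037, 0.108], [0.509, -0.026, 0.108], [0.496, -0.041, 0.153], [0.498, -0.047, 0.046]]
{"offset":[-0.63,-0.34,0.09],"yaw":0,"jaw":0.65},
{"offset":[-0.63,-0.34,0.1],"yaw":0,"jaw":0.65},
{"offset":[-0.62,-0.34,0.09],"yaw":0,"jaw":0.65},
{"offset":[-0.63,-0.35,0.1],"yaw":0,"jaw":0.65},
{"offset":[-0.62,-0.34,0.09],"yaw":0,"jaw":0.65},
--
{"offset":[-0,-0,0.59],"yaw":0,"jaw":0.65},
{"offset":[-0,-0,0.6],"yaw":0,"jaw":0.65},
{"offset":[-0,-0,0.59],"yaw":0,"jaw":0.65},
--
[ 0.5363 -0.0723  0.0512] 160.4
t 21.65 [0.4176 0.0608 0.1637] xa 160.4 q [-0.14  0.23  1.74  0.    1.17 -1.37] w 0.0515 g 0.0 F [ 0.  -0.4  0.4]
```

Run:
```python
from h import *
for t in('top0','w1','w2','w3','w5','w8'):
    im,P=cloud(t);z=P[...,2]
    m=(z>.079)&(z<.086)&(np.linalg.norm(P[...,:2]-[.536,-.076],axis=-1)<.028)
    if m.sum()>20: print(t,m.sum(),cv2.minEnclosingCircle((P[m][:,:2]*1000).astype(np.float32)),np.mean(P[m],0).round(4))
```

```text
top0 117 ((538.7227783203125, -72.35897827148438), 16.739072799682617) [ 0.5375 -0.075   0.0818]
w1 1109 ((536.6132202148438, -72.86693572998047), 16.945144653320312) [ 0.5354 -0.0765  0.0822]
w3 528 ((534.120849609375, -83.61690521240234), 12.2000093460083) [ 0.5354 -0.0837  0.082 ]
w5 1164 ((536.412841796875, -72.18043518066406), 17.45779800415039) [ 0.5369 -0.0709  0.0819]
w8 1124 ((536.2203369140625, -72.25707244873047), 17.059978485107422) [ 0.535  -0.0716  0.0821]
```

>>> send_rows:
  deltas:
    - {"offset":[-0.63,-0.34,0.09],"yaw":0,"jaw":0.65}
    - {"offset":[-0.63,-0.34,0.1],"yaw":0,"jaw":0.65}
    - {"offset":[-0.62,-0.34,0.09],"yaw":0,"jaw":0.65}
    - {"offset":[-0.63,-0.35,0.1],"yaw":0,"jaw":0.65}
    - {"offset":[-0.62,-0.34,0.09],"yaw":0,"jaw":0.65}
    - {"offset":[0,0,0],"yaw":0,"jaw":0.65}
    - {"offset":[0,0,0.59],"yaw":0,"jaw":0.65}
    - {"offset":[0,0,0.6],"yaw":0,"jaw":0.65}
    - {"offset":[0,0,0.59],"yaw":0,"jaw":0.65}

```text
clock: 22.55
ee_pos: [0.5363, -0.0719, 0.0494]
tool_rot: [0.17, 0.985, 0.0, 0.001]
wrist_force: [0.7, -0.4, -0.1]
width: 0.0557
grasp_force: 0.0
```

>>> send_rows:
  deltas:
    - {"offset":[0,0,0],"yaw":0,"jaw":0.5}
    - {"offset":[0,0,0],"yaw":0,"jaw":0.3}
    - {"offset":[0,0,0],"yaw":0,"jaw":0}
    - {"offset":[0,0,0],"yaw":0,"jaw":0}
    - {"offset":[0,0,0],"yaw":0,"jaw":0}

```text
clock: 23.05
ee_pos: [0.5362, -0.0725, 0.0507]
tool_rot: [0.171, 0.985, 0.0, 0.0]
wrist_force: [-2.4, 2.7, -0.9]
width: 0.0304
grasp_force: 61.0
```

>>> send_rows:
  deltas:
    - {"offset":[0,0,0],"yaw":0.9,"jaw":0}
    - {"offset":[0,0,0],"yaw":0.9,"jaw":0}
    - {"offset":[0,0,0],"yaw":0.9,"jaw":0}
    - {"offset":[0,0,0],"yaw":0.9,"jaw":0}
    - {"offset":[0,0,0],"yaw":0.9,"jaw":0}
    - {"offset":[0,0,0],"yaw":0.9,"jaw":0}
    - {"offset":[0,0,0],"yaw":0.9,"jaw":0}
    - {"offset":[0,0,0],"yaw":0.9,"jaw":0}
    - {"offset":[0,0,0],"yaw":0.9,"jaw":0}

```text
clock: 23.95
ee_pos: [0.537, -0.0719, 0.0507]
tool_rot: [0.674, 0.739, 0.001, 0.001]
wrist_force: [1.0, 5.9, -3.0]
width: 0.0301
grasp_force: 61.1
```

>>> send_rows:
  deltas:
    - {"offset":[0,0,0],"yaw":0.9,"jaw":0}
    - {"offset":[0,0,0],"yaw":0.9,"jaw":0}
    - {"offset":[0,0,0],"yaw":0.9,"jaw":0}
    - {"offset":[0,0,0],"yaw":0.5,"jaw":0}
    - {"offset":[0,0,0],"yaw":0,"jaw":0}
    - {"offset":[0,0,0],"yaw":0,"jaw":0}

```text
clock: 24.55
ee_pos: [0.5374, -0.072, 0.0507]
tool_rot: [0.82, 0.573, 0.002, 0.001]
wrist_force: [2.7, 6.1, -3.7]
width: 0.0304
grasp_force: 61.1
```

Run:
```python
from h import *
stt();print(ctrl.read_state()['torque'])
s=ctrl.read_state();e=np.array(s['ee_pos'])
plan([(e+[0,0,.09],None,2),(pos(-.07,0,.14),70.5,5),(pos(-.07,0,.059),70.5,3)],.6)
```

```text
t 24.55 [ 0.5374 -0.072   0.0507] xa 69.9 q [-0.35  0.57  1.57  0.    1.   -0.  ] w 0.0304 g 61.10701560974121 F [ 2.7  6.1 -3.7]
[ 1.0483744  -0.58794498 -0.20671041]
{"offset":[0,0,-0.9],"yaw":0,"jaw":0.6},
{"offset":[0,0,-0.9],"yaw":0,"jaw":0.6},
--
{"offset":[0.33,-0.63,0],"yaw":-0.01,"jaw":0.6},
{"offset":[0.34,-0.63,0],"yaw":-0.01,"jaw":0.6},
{"offset":[0.33,-0.63,0],"yaw":-0.01,"jaw":0.6},
{"offset":[0.34,-0.63,0.01],"yaw":-0.01,"jaw":0.6},
{"offset":[0.34,-0.63,0],"yaw":-0.01,"jaw":0.6},
--
{"offset":[-0,-0,0.54],"yaw":-0.01,"jaw":0.6},
{"offset":[-0,-0,0.54],"yaw":-0.01,"jaw":0.6},
{"offset":[-0,-0,0.54],"yaw":-0.01,"jaw":0.6},
--
[0.418  0.0607 0.0592] 70.5
```

>>> send_rows:
  deltas:
    - {"offset":[0,0,0],"yaw":0,"jaw":0.4}
    - {"offset":[0,0,0],"yaw":0,"jaw":0.6}
    - {"offset":[0,0,-0.9],"yaw":0,"jaw":0.6}
    - {"offset":[0,0,-0.9],"yaw":0,"jaw":0.6}
    - {"offset":[0.33,-0.63,0],"yaw":-0.01,"jaw":0.6}
    - {"offset":[0.34,-0.63,0],"yaw":-0.01,"jaw":0.6}
    - {"offset":[0.33,-0.63,0],"yaw":-0.01,"jaw":0.6}
    - {"offset":[0.34,-0.63,0],"yaw":-0.01,"jaw":0.6}
    - {"offset":[0.34,-0.63,0],"yaw":-0.01,"jaw":0.6}
    - {"offset":[0,0,0],"yaw":0,"jaw":0.6}

```text
clock: 25.55
ee_pos: [0.4141, 0.0618, 0.1404]
tool_rot: [0.817, 0.577, -0.0, -0.0]
wrist_force: [-0.2, -0.3, 0.0]
width: 0.0514
grasp_force: 0.0
```

>>> send_rows:
  deltas:
    - {"offset":[0,0,0.54],"yaw":0,"jaw":0.6}
    - {"offset":[0,0,0.54],"yaw":0,"jaw":0.6}
    - {"offset":[0,0,0.54],"yaw":0,"jaw":0.6}
    - {"offset":[0,0,0],"yaw":0,"jaw":0.4}
    - {"offset":[0,0,0],"yaw":0,"jaw":0.2}
    - {"offset":[0,0,0],"yaw":0,"jaw":0}
    - {"offset":[0,0,0],"yaw":0,"jaw":0}
    - {"offset":[0,0,0],"yaw":0,"jaw":0}

```text
clock: 26.35
ee_pos: [0.4177, 0.0595, 0.0599]
tool_rot: [0.817, 0.576, 0.001, 0.001]
wrist_force: [1.1, -1.8, 5.5]
width: 0.0181
grasp_force: 59.1
```

>>> send_rows:
  deltas:
    - {"offset":[0.06,0,0],"yaw":0,"jaw":0}
    - {"offset":[0.1,0.01,0],"yaw":0,"jaw":0}
    - {"offset":[0,0,0],"yaw":0,"jaw":0}
    - {"offset":[0,0,0],"yaw":0,"jaw":0}

```text
clock: 26.75
ee_pos: [0.4209, 0.0674, 0.0599]
tool_rot: [0.817, 0.576, 0.001, 0.001]
wrist_force: [1.7, 0.7, 7.4]
width: 0.0179
grasp_force: 59.3
```

Run:
```python
from h import *
stt();s=ctrl.read_state();e=np.array(s['ee_pos']);d=e[:2]-Cc;print(d@X,d@Y)
```

```text
t 26.75 [0.4209 0.0674 0.0599] xa 70.3 q [-0.12  0.4   1.88  0.    0.86  0.22] w 0.0179 g 59.34890806674957 F [1.7 0.7 7.4]
-0.06937172366982183 0.007442279493507846
```

Run:
```python
import numpy as np
p=np.array([-.0694,.0074]);a=173.9
for i in range(36):
    a-= (353.9/36); q=.0700*np.array([np.cos(np.radians(a)),np.sin(np.radians(a))])
    o=np.round((q-p)/.05,2);p=p+o*.05;print(f'{i} [{o[1]:g},{o[0]:g},0]',end='\n' if i%9==8 else '; ')
print(p,a)
```

```text
0 [0.24,0.04,0]; 1 [0.22,0.09,0]; 2 [0.21,0.12,0]; 3 [0.18,0.16,0]; 4 [0.15,0.18,0]; 5 [0.12,0.21,0]; 6 [0.08,0.22,0]; 7 [0.05,0.24,0]; 8 [-0,0.24,0]
9 [-0.04,0.24,0]; 10 [-0.08,0.22,0]; 11 [-0.12,0.21,0]; 12 [-0.15,0.19,0]; 13 [-0.18,0.16,0]; 14 [-0.2,0.12,0]; 15 [-0.23,0.09,0]; 16 [-0.23,0.05,0]; 17 [-0.24,0.01,0]
18 [-0.24,-0.04,0]; 19 [-0.23,-0.07,0]; 20 [-0.21,-0.11,0]; 21 [-0.19,-0.15,0]; 22 [-0.16,-0.17,0]; 23 [-0.13,-0.21,0]; 24 [-0.1,-0.22,0]; 25 [-0.05,-0.23,0]; 26 [-0.02,-0.24,0]
27 [0.03,-0.24,0]; 28 [0.07,-0.23,0]; 29 [0.1,-0.21,0]; 30 [0.14,-0.2,0]; 31 [0.17,-0.17,0]; 32 [0.2,-0.13,0]; 33 [0.22,-0.1,0]; 34 [0.23,-0.06,0]; 35 [0.24,-0.02,0]
[-6.99e-02 -1.00e-04] -179.99999999999986
```

>>> send_rows:
  deltas:
    - {"offset":[0.24,0.04,0],"yaw":0,"jaw":0}
    - {"offset":[0.22,0.09,0],"yaw":0,"jaw":0}
    - {"offset":[0.21,0.12,0],"yaw":0,"jaw":0}
    - {"offset":[0.18,0.16,0],"yaw":0,"jaw":0}
    - {"offset":[0.15,0.18,0],"yaw":0,"jaw":0}
    - {"offset":[0.12,0.21,0],"yaw":0,"jaw":0}
    - {"offset":[0.08,0.22,0],"yaw":0,"jaw":0}
    - {"offset":[0.05,0.24,0],"yaw":0,"jaw":0}
    - {"offset":[0,0.24,0],"yaw":0,"jaw":0}

```text
clock: 27.65
ee_pos: [0.5122, 0.1017, 0.0599]
tool_rot: [0.817, 0.576, 0.001, -0.0]
wrist_force: [-2.0, 1.9, 7.2]
width: 0.0181
grasp_force: 59.6
```

>>> send_rows:
  deltas:
    - {"offset":[-0.04,0.24,0],"yaw":0,"jaw":0}
    - {"offset":[-0.08,0.22,0],"yaw":0,"jaw":0}
    - {"offset":[-0.12,0.21,0],"yaw":0,"jaw":0}
    - {"offset":[-0.15,0.19,0],"yaw":0,"jaw":0}
    - {"offset":[-0.18,0.16,0],"yaw":0,"jaw":0}
    - {"offset":[-0.2,0.12,0],"yaw":0,"jaw":0}
    - {"offset":[-0.23,0.09,0],"yaw":0,"jaw":0}
    - {"offset":[-0.23,0.05,0],"yaw":0,"jaw":0}
    - {"offset":[-0.24,0.01,0],"yaw":0,"jaw":0}

```text
clock: 28.55
ee_pos: [0.5483, 0.0093, 0.0599]
tool_rot: [0.817, 0.576, 0.001, 0.001]
wrist_force: [-0.4, 2.4, 7.8]
width: 0.018
grasp_force: 59.7
```

Run:
```python
from h import *
stt();s=ctrl.read_state();e=np.array(s['ee_pos']);d=e[:2]-Cc;print(d@X,d@Y,np.hypot(*d))
```

```text
t 28.55 [0.5483 0.0093 0.0599] xa 70.3 q [-0.2   0.56  1.55  0.    1.03  0.14] w 0.018 g 59.727707505226135 F [-0.4  2.4  7.8]
0.07010142543720711 -0.004802540585789283 0.07026574018970029
```

Halfway round with low forces. Continuing.

>>> send_rows:
  deltas:
    - {"offset":[-0.24,-0.04,0],"yaw":0,"jaw":0}
    - {"offset":[-0.23,-0.07,0],"yaw":0,"jaw":0}
    - {"offset":[-0.21,-0.11,0],"yaw":0,"jaw":0}
    - {"offset":[-0.19,-0.15,0],"yaw":0,"jaw":0}
    - {"offset":[-0.16,-0.17,0],"yaw":0,"jaw":0}
    - {"offset":[-0.13,-0.21,0],"yaw":0,"jaw":0}
    - {"offset":[-0.1,-0.22,0],"yaw":0,"jaw":0}
    - {"offset":[-0.05,-0.23,0],"yaw":0,"jaw":0}
    - {"offset":[-0.02,-0.24,0],"yaw":0,"jaw":0}

```text
clock: 29.45
ee_pos: [0.4579, -0.0277, 0.0599]
tool_rot: [0.818, 0.575, 0.002, 0.0]
wrist_force: [9.0, 14.7, 7.1]
width: 0.0184
grasp_force: 59.7
```

>>> send_rows:
  deltas:
    - {"offset":[0.03,-0.24,0],"yaw":0,"jaw":0}
    - {"offset":[0.07,-0.23,0],"yaw":0,"jaw":0}
    - {"offset":[0.1,-0.21,0],"yaw":0,"jaw":0}
    - {"offset":[0.14,-0.2,0],"yaw":0,"jaw":0}
    - {"offset":[0.17,-0.17,0],"yaw":0,"jaw":0}
    - {"offset":[0.2,-0.13,0],"yaw":0,"jaw":0}
    - {"offset":[0.22,-0.1,0],"yaw":0,"jaw":0}
    - {"offset":[0.23,-0.06,0],"yaw":0,"jaw":0}
    - {"offset":[0.24,-0.02,0],"yaw":0,"jaw":0}
    - {"offset":[0,0,0],"yaw":0,"jaw":0}

```text
clock: 30.45
ee_pos: [0.4182, 0.0609, 0.0598]
tool_rot: [0.817, 0.576, 0.001, 0.001]
wrist_force: [2.7, 0.4, 10.3]
width: 0.0181
grasp_force: 59.8
```

Run:
```python
from h import *
stt();s=ctrl.read_state();e=np.array(s['ee_pos']);d=e[:2]-Cc;print(d@X,d@Y,np.hypot(*d))
```

```text
t 30.45 [0.4182 0.0609 0.0598] xa 70.4 q [-0.14  0.4   1.89  0.    0.85  0.2 ] w 0.0181 g 59.80549335479736 F [ 2.7  0.4 10.3]
-0.06975560562778581 0.0004400579863349831 0.06975699368185616
```

>>> send_rows:
  deltas:
    - {"offset":[0,0,0],"yaw":0,"jaw":0}
    - {"offset":[0,0,0],"yaw":0,"jaw":0.3}
    - {"offset":[0,0,0],"yaw":0,"jaw":0.5}
    - {"offset":[0,0,-0.6],"yaw":0,"jaw":0.5}
    - {"offset":[0,0,-0.9],"yaw":0,"jaw":0.5}
    - {"offset":[0,0,-0.9],"yaw":0,"jaw":0.5}
    - {"offset":[0,-0.6,-0.9],"yaw":0,"jaw":0.5}
    - {"offset":[-0.8,0,0],"yaw":0,"jaw":0.5}
    - {"offset":[0,0,0],"yaw":0,"jaw":0.5}
    - {"offset":[0,0,0],"yaw":0,"jaw":0.5}

```text
clock: 31.45
ee_pos: [0.3768, 0.0316, 0.2203]
tool_rot: [0.818, 0.575, -0.0, -0.0]
wrist_force: [0.3, -0.5, 0.6]
width: 0.043
grasp_force: 0.0
```

Run:
```python
from h import *
stt();shot('wrist','w9');seated('w9');shot('scene','s9')
s=ctrl.read_state();e=np.array(s['ee_pos'])
plan([([e[0],e[1],.385],-19.5,12),([.5539,.2360,.385],-19.5,7)],.5)
```

```text
t 31.45 [0.3768 0.0316 0.2203] xa 70.2 q [-0.23  0.09  1.74  0.    1.32  0.11] w 0.043 g 0.0 F [ 0.3 -0.5  0.6]
[535.5  19.5] [60.1 30.7] 71.4 0.075 plate xy 0.0547 0.0006
[466.6 -14.1] [30.1 60.6] 70.3 0.075 plate xy 0.0009 -0.0541
{"offset":[0,0,-0.28],"yaw":0.94,"jaw":0.5},
{"offset":[0,0,-0.27],"yaw":0.94,"jaw":0.5},
{"offset":[0,0,-0.28],"yaw":0.94,"jaw":0.5},
{"offset":[0,0,-0.27],"yaw":0.94,"jaw":0.5},
{"offset":[0,0,-0.28],"yaw":0.94,"jaw":0.5},
{"offset":[0,0,-0.27],"yaw":0.94,"jaw":0.5},
{"offset":[0,0,-0.28],"yaw":0.94,"jaw":0.5},
{"offset":[0,0,-0.27],"yaw":0.94,"jaw":0.5},
{"offset":[0,0,-0.28],"yaw":0.94,"jaw":0.5},
{"offset":[0,0,-0.27],"yaw":0.94,"jaw":0.5},
{"offset":[0,-0,-0.28],"yaw":0.94,"jaw":0.5},
{"offset":[0,-0,-0.27],"yaw":0.94,"jaw":0.5},
--
{"offset":[0.28,-0.72,-0],"yaw":-0.01,"jaw":0.5},
{"offset":[0.28,-0.72,-0],"yaw":-0.01,"jaw":0.5},
{"offset":[0.28,-0.72,-0],"yaw":-0.01,"jaw":0.5},
{"offset":[0.28,-0.72,-0],"yaw":-0.01,"jaw":0.5},
{"offset":[0.28,-0.72,-0],"yaw":-0.01,"jaw":0.5},
{"offset":[0.28,-0.71,-0],"yaw":-0.01,"jaw":0.5},
{"offset":[0.28,-0.72,-0],"yaw":-0.01,"jaw":0.5},
--
[0.5541 0.236  0.385 ] -19.4
```

View pics/w9.png

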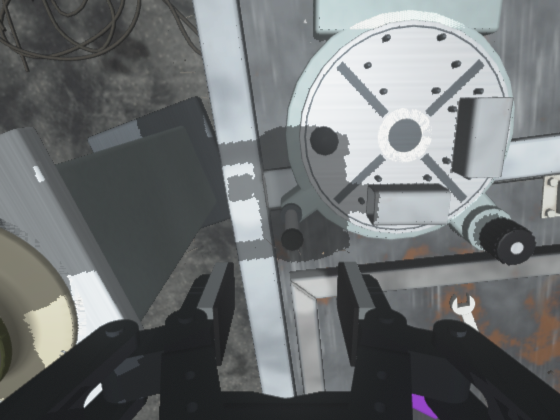

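Both tubes are still seated at (483,137) and (410,205), and the crank is back at (323,141), the start position. Next I go to the guard handle.

>>> send_rows:
  deltas:
    - {"offset":[0,0,-0.27],"yaw":0.94,"jaw":0.5}
    - {"offset":[0,0,-0.28],"yaw":0.94,"jaw":0.5}
    - {"offset":[0,0,-0.27],"yaw":0.94,"jaw":0.5}
    - {"offset":[0,0,-0.28],"yaw":0.94,"jaw":0.5}
    - {"offset":[0,0,-0.27],"yaw":0.94,"jaw":0.5}
    - {"offset":[0,0,-0.28],"yaw":0.94,"jaw":0.5}
    - {"offset":[0,0,-0.27],"yaw":0.94,"jaw":0.5}
    - {"offset":[0,0,-0.28],"yaw":0.94,"jaw":0.5}
    - {"offset":[0,0,-0.27],"yaw":0.94,"jaw":0.5}
    - {"offset":[0,0,-0.28],"yaw":0.94,"jaw":0.5}

```text
clock: 32.55
ee_pos: [0.3775, 0.0325, 0.3578]
tool_rot: [0.999, -0.045, -0.001, -0.0]
wrist_force: [0.1, -0.3, -0.8]
width: 0.0424
grasp_force: 0.0
```

>>> send_rows:
  deltas:
    - {"offset":[0,0,-0.28],"yaw":0.94,"jaw":0.5}
    - {"offset":[0,0,-0.27],"yaw":0.94,"jaw":0.5}
    - {"offset":[0.28,-0.72,0],"yaw":0,"jaw":0.5}
    - {"offset":[0.28,-0.72,0],"yaw":0,"jaw":0.5}
    - {"offset":[0.28,-0.72,0],"yaw":0,"jaw":0.5}
    - {"offset":[0.28,-0.72,0],"yaw":0,"jaw":0.5}
    - {"offset":[0.28,-0.72,0],"yaw":0,"jaw":0.5}
    - {"offset":[0.28,-0.72,0],"yaw":0,"jaw":0.5}
    - {"offset":[0,0,0],"yaw":0,"jaw":0.5}

```text
clock: 33.45
ee_pos: [0.5317, 0.2099, 0.3821]
tool_rot: [0.985, -0.171, -0.002, 0.001]
wrist_force: [-0.1, 0.4, -0.3]
width: 0.0429
grasp_force: 0.0
```

Run:
```python
from h import *
stt();shot('wrist','w10');im,P=cloud('w10')
d=P[...,:2]-Cc;px=d@X;py=d@Y;z=P[...,2]
m=(z>.27)&(z<.34)&(py>.1)&(py<.3);q=np.c_[px[m],py[m],z[m]];print(m.sum())
for a,b in((-.05,-.03),(-.03,-.01),(-.01,.01),(.01,.03),(.03,.05)):
    k=q[(q[:,0]>a)&(q[:,0]<b)]
    if len(k):print(a,len(k),np.unique(np.round(k[:,1],2),return_counts=True),[ (round(y,2),k[np.abs(k[:,1]-y)<.005,2].max().round(3)) for y in np.unique(np.round(k[:,1],2))])
```

```text
t 33.45 [0.5317 0.2099 0.3821] xa -19.7 q [0.17 0.37 0.89 0.   1.89 2.08] w 0.0429 g 0.0 F [-0.1  0.4 -0.3]
12030
-0.05 1551 (array([0.16, 0.17, 0.18, 0.19, 0.2 , 0.21, 0.22]), array([ 38, 402, 276, 203, 194, 289, 149])) [(np.float64(0.16), np.float64(0.281)), (np.float64(0.17), np.float64(0.319)), (np.float64(0.18), np.float64(0.317)), (np.float64(0.19), np.float64(0.313)), (np.float64(0.2), np.float64(0.312)), (np.float64(0.21), np.float64(0.31)), (np.float64(0.22), np.float64(0.31))]
-0.03 1203 (array([0.16, 0.17, 0.18, 0.21, 0.22]), array([ 51, 419, 156, 277, 300])) [(np.float64(0.16), np.float64(0.277)), (np.float64(0.17), np.float64(0.319)), (np.float64(0.18), np.float64(0.318)), (np.float64(0.21), np.float64(0.309)), (np.float64(0.22), np.float64(0.309))]
-0.01 1308 (array([0.16, 0.17, 0.18, 0.21, 0.22]), array([ 55, 462, 164, 292, 335])) [(np.float64(0.16), np.float64(0.28)), (np.float64(0.17), np.float64(0.32)), (np.float64(0.18), np.float64(0.319)), (np.float64(0.21), np.float64(0.309)), (np.float64(0.22), np.float64(0.309))]
0.01 1403 (array([0.16, 0.17, 0.18, 0.21, 0.22]), array([ 39, 510, 175, 314, 365])) [(np.float64(0.16), np.float64(0.279)), (np.float64(0.17), np.float64(0.319)), (np.float64(0.18), np.float64(0.318)), (np.float64(0.21), np.float64(0.31)), (np.float64(0.22), np.float64(0.31))]
0.03 2312 (array([0.16, 0.17, 0.18, 0.19, 0.2 , 0.21, 0.22]), array([ 50, 548, 368, 251, 238, 450, 407])) [(np.float64(0.16), np.float64(0.277)), (np.float64(0.17), np.float64(0.319)), (np.float64(0.18), np.float64(0.318)), (np.float64(0.19), np.float64(0.314)), (np.float64(0.2), np.float64(0.312)), (np.float64(0.21), np.float64(0.311)), (np.float64(0.22), np.float64(0.309))]
```

View pics/w10.png

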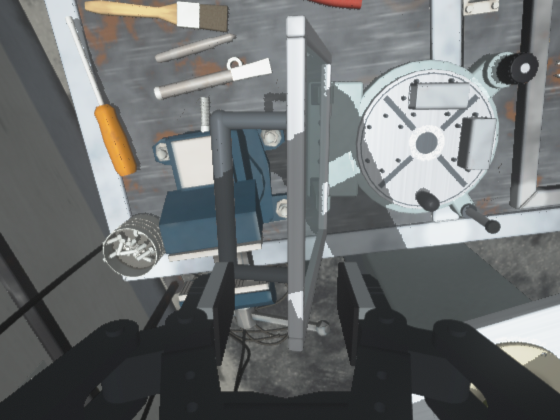

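The view shows the bar at (225,190) between its legs, left of the frame edge at (297,180). The guard stands fully open.

Run:
```python
from h import *
plan([(pos(0,.2165,.382),-19.4,2),(pos(0,.2165,.286),-19.4,5)],.3)
# closing arc from th=1.745
r0=np.hypot(.208,.045);a0=np.arctan2(.045,.208);t0=1.745;p=np.array([-np.cos(a0+t0),np.sin(a0+t0)])*r0
N=40
for i in range(1,N+1):
    t=t0*(1-i/N);q=np.array([-np.cos(a0+t),np.sin(a0+t)])*r0;o=np.round((q-p)/.05,2);p=p+o*.05
    print(f'{i}:[0,{-o[0]:g},{-o[1]:g}]',end='\n' if i%8==0 else ' ')
```

```text
{"offset":[0.13,-0.39,0.01],"yaw":-0.02,"jaw":0.3},
{"offset":[0.13,-0.4,0.01],"yaw":-0.02,"jaw":0.3},
--
{"offset":[-0,0,0.38],"yaw":-0,"jaw":0.3},
{"offset":[-0,0,0.38],"yaw":-0,"jaw":0.3},
{"offset":[-0,0,0.39],"yaw":-0,"jaw":0.3},
{"offset":[-0,0,0.38],"yaw":-0,"jaw":0.3},
{"offset":[-0,0,0.39],"yaw":-0,"jaw":0.3},
--
[0.5562 0.2413 0.2859] -19.4
1:[0,0.17,-0.07] 2:[0,0.18,-0.06] 3:[0,0.18,-0.05] 4:[0,0.18,-0.04] 5:[0,0.18,-0.03] 6:[0,0.18,-0.03] 7:[0,0.19,-0.02] 8:[0,0.18,-0.01]
9:[0,0.19,-0.01] 10:[0,0.19,0.01] 11:[0,0.18,0.01] 12:[0,0.19,0.02] 13:[0,0.18,0.03] 14:[0,0.18,0.04] 15:[0,0.18,0.05] 16:[0,0.18,0.05]
17:[0,0.17,0.06] 18:[0,0.18,0.07] 19:[0,0.17,0.07] 20:[0,0.16,0.09] 21:[0,0.16,0.09] 22:[0,0.16,0.09] 23:[0,0.16,0.11] 24:[0,0.15,0.11]
25:[0,0.14,0.11] 26:[0,0.14,0.13] 27:[0,0.13,0.13] 28:[0,0.13,0.13] 29:[0,0.12,0.14] 30:[0,0.12,0.15] 31:[0,0.11,0.15] 32:[0,0.1,0.15]
33:[0,0.09,0.16] 34:[0,0.09,0.17] 35:[0,0.08,0.16] 36:[0,0.08,0.17] 37:[0,0.06,0.18] 38:[0,0.06,0.17] 39:[0,0.05,0.18] 40:[0,0.05,0.18]
```

>>> send_rows:
  deltas:
    - {"offset":[0.13,-0.39,0],"yaw":-0.02,"jaw":0.3}
    - {"offset":[0.13,-0.4,0],"yaw":-0.02,"jaw":0.3}
    - {"offset":[0,0,0],"yaw":0,"jaw":0.3}
    - {"offset":[0,0,0.38],"yaw":0,"jaw":0.3}
    - {"offset":[0,0,0.38],"yaw":0,"jaw":0.3}
    - {"offset":[0,0,0.39],"yaw":0,"jaw":0.3}
    - {"offset":[0,0,0.38],"yaw":0,"jaw":0.3}
    - {"offset":[0,0,0.39],"yaw":0,"jaw":0.3}
    - {"offset":[0,0,0],"yaw":0,"jaw":0.3}

```text
clock: 34.4
ee_pos: [0.554, 0.2383, 0.2872]
tool_rot: [0.985, -0.17, -0.002, 0.001]
wrist_force: [-0.4, -0.4, 1.1]
width: 0.0257
grasp_force: 0.0
```

>>> send_rows:
  deltas:
    - {"offset":[0,0,0],"yaw":0,"jaw":0}
    - {"offset":[0,0,0],"yaw":0,"jaw":0}
    - {"offset":[0,0,0],"yaw":0,"jaw":0}

```text
clock: 34.7
ee_pos: [0.5553, 0.2392, 0.2903]
tool_rot: [0.985, -0.17, 0.0, -0.0]
wrist_force: [-1.8, 0.8, 0.4]
width: 0.0098
grasp_force: 58.8
```

Gripped. Closing now along the arc.

>>> send_rows:
  deltas:
    - {"offset":[0,0.17,-0.07],"yaw":0,"jaw":0}
    - {"offset":[0,0.18,-0.06],"yaw":0,"jaw":0}
    - {"offset":[0,0.18,-0.05],"yaw":0,"jaw":0}
    - {"offset":[0,0.18,-0.04],"yaw":0,"jaw":0}
    - {"offset":[0,0.18,-0.03],"yaw":0,"jaw":0}
    - {"offset":[0,0.18,-0.03],"yaw":0,"jaw":0}
    - {"offset":[0,0.19,-0.02],"yaw":0,"jaw":0}
    - {"offset":[0,0.18,-0.01],"yaw":0,"jaw":0}

```text
clock: 35.5
ee_pos: [0.5313, 0.1704, 0.3059]
tool_rot: [0.985, -0.17, 0.001, -0.0]
wrist_force: [0.7, 3.1, 4.4]
width: 0.0095
grasp_force: 59.6
```

>>> send_rows:
  deltas:
    - {"offset":[0,0.19,-0.01],"yaw":0,"jaw":0}
    - {"offset":[0,0.19,0.01],"yaw":0,"jaw":0}
    - {"offset":[0,0.18,0.01],"yaw":0,"jaw":0}
    - {"offset":[0,0.19,0.02],"yaw":0,"jaw":0}
    - {"offset":[0,0.18,0.03],"yaw":0,"jaw":0}
    - {"offset":[0,0.18,0.04],"yaw":0,"jaw":0}
    - {"offset":[0,0.18,0.05],"yaw":0,"jaw":0}
    - {"offset":[0,0.18,0.05],"yaw":0,"jaw":0}

```text
clock: 36.3
ee_pos: [0.507, 0.1009, 0.295]
tool_rot: [0.985, -0.17, 0.001, 0.0]
wrist_force: [5.5, -0.5, 2.6]
width: 0.0098
grasp_force: 61.7
```

Run:
```python
from h import *
stt();d=np.array(ctrl.read_state()['ee_pos'])[:2]-Cc;print(d@X,d@Y)
```

```text
t 36.3 [0.507  0.1009 0.295 ] xa -19.6 q [-0.03  0.28  1.26 -0.    1.6   1.88] w 0.0098 g 61.732685565948486 F [ 5.5 -0.5  2.6]
0.0005599739475480388 0.06778458112284029
```

>>> send_rows:
  deltas:
    - {"offset":[0,0.17,0.06],"yaw":0,"jaw":0}
    - {"offset":[0,0.18,0.07],"yaw":0,"jaw":0}
    - {"offset":[0,0.17,0.07],"yaw":0,"jaw":0}
    - {"offset":[0,0.16,0.09],"yaw":0,"jaw":0}
    - {"offset":[0,0.16,0.09],"yaw":0,"jaw":0}
    - {"offset":[0,0.16,0.09],"yaw":0,"jaw":0}
    - {"offset":[0,0.16,0.11],"yaw":0,"jaw":0}
    - {"offset":[0,0.15,0.11],"yaw":0,"jaw":0}

```text
clock: 37.1
ee_pos: [0.4853, 0.0389, 0.2602]
tool_rot: [0.985, -0.17, 0.001, 0.001]
wrist_force: [8.5, -2.6, 0.7]
width: 0.0092
grasp_force: 60.1
```

>>> send_rows:
  deltas:
    - {"offset":[0,0.14,0.11],"yaw":0,"jaw":0}
    - {"offset":[0,0.14,0.13],"yaw":0,"jaw":0}
    - {"offset":[0,0.13,0.13],"yaw":0,"jaw":0}
    - {"offset":[0,0.13,0.13],"yaw":0,"jaw":0}
    - {"offset":[0,0.12,0.14],"yaw":0,"jaw":0}
    - {"offset":[0,0.12,0.15],"yaw":0,"jaw":0}
    - {"offset":[0,0.11,0.15],"yaw":0,"jaw":0}
    - {"offset":[0,0.1,0.15],"yaw":0,"jaw":0}

```text
clock: 37.9
ee_pos: [0.469, -0.0073, 0.2055]
tool_rot: [0.985, -0.17, 0.001, 0.0]
wrist_force: [9.7, -0.9, -1.8]
width: 0.0098
grasp_force: 58.7
```

Run:
```python
from h import *
stt();d=np.array(ctrl.read_state()['ee_pos'])[:2]-Cc;print(d@X,d@Y)
```

```text
t 37.9 [ 0.469  -0.0073  0.2055] xa -19.6 q [-0.27  0.26  1.56  0.    1.32  1.64] w 0.0098 g 58.6684513092041 F [ 9.7 -0.9 -1.8]
0.0008546630995552064 -0.04687031078524339
```

>>> send_rows:
  deltas:
    - {"offset":[0,0.09,0.16],"yaw":0,"jaw":0}
    - {"offset":[0,0.09,0.17],"yaw":0,"jaw":0}
    - {"offset":[0,0.08,0.16],"yaw":0,"jaw":0}
    - {"offset":[0,0.08,0.17],"yaw":0,"jaw":0}
    - {"offset":[0,0.06,0.17],"yaw":0,"jaw":0}
    - {"offset":[0,0.06,0.15],"yaw":0,"jaw":0}
    - {"offset":[0,0.05,0.12],"yaw":0,"jaw":0}
    - {"offset":[0,0.03,0.1],"yaw":0,"jaw":0}
    - {"offset":[0,0,0],"yaw":0,"jaw":0}

```text
clock: 38.8
ee_pos: [0.4605, -0.0313, 0.1453]
tool_rot: [0.985, -0.17, 0.002, -0.001]
wrist_force: [13.5, 8.3, -3.2]
width: 0.0094
grasp_force: 58.6
```

>>> send_rows:
  deltas:
    - {"offset":[0,0.01,0.05],"yaw":0,"jaw":0}
    - {"offset":[0,0.01,0.05],"yaw":0,"jaw":0}
    - {"offset":[0,0.01,0.05],"yaw":0,"jaw":0}
    - {"offset":[0,0,0],"yaw":0,"jaw":0}

```text
clock: 39.2
ee_pos: [0.4604, -0.0323, 0.1409]
tool_rot: [0.985, -0.17, 0.003, -0.001]
wrist_force: [6.2, 12.1, 26.5]
width: 0.009
grasp_force: 62.8
```

>>> send_rows:
  deltas:
    - {"offset":[0,0,0.04],"yaw":0,"jaw":0}
    - {"offset":[0,0,0.04],"yaw":0,"jaw":0}
    - {"offset":[0,0,0],"yaw":0,"jaw":0}

```text
clock: 39.5
ee_pos: [0.4621, -0.0327, 0.1391]
tool_rot: [0.985, -0.17, 0.007, -0.001]
wrist_force: [2.6, 13.2, 43.0]
width: 0.0096
grasp_force: 67.3
```

>>> send_rows:
  deltas:
    - {"offset":[0,-0.02,-0.06],"yaw":0,"jaw":0}
    - {"offset":[0,0,0],"yaw":0,"jaw":0.25}
    - {"offset":[0,0,0],"yaw":0,"jaw":0.5}
    - {"offset":[0,0,0],"yaw":0,"jaw":0.5}
    - {"offset":[0,0,-0.3],"yaw":0,"jaw":0.5}
    - {"offset":[0,0,-0.7],"yaw":0,"jaw":0.5}
    - {"offset":[0,0,-0.9],"yaw":0,"jaw":0.5}
    - {"offset":[-0.6,0,-0.5],"yaw":0,"jaw":0.5}
    - {"offset":[-0.3,0,0],"yaw":0,"jaw":0.5}
    - {"offset":[0,0,0],"yaw":0,"jaw":0.5}

```text
clock: 40.5
ee_pos: [0.4149, -0.0166, 0.2576]
tool_rot: [0.985, -0.17, -0.0, 0.0]
wrist_force: [-0.6, -1.1, 0.5]
width: 0.0424
grasp_force: 0.0
```

Run:
```python
from h import *
stt();shot('wrist','w11');im,P=cloud('w11');d=P[...,:2]-Cc;px=d@X;py=d@Y;z=P[...,2]
m=(abs(px)<.035)&(z>.143)&(z<.17)&(py>-.1)&(py<0);print(m.sum(),'bar y',np.mean(py[m]),'top z',np.percentile(z[m],[50,95]))
im,P=cloud('w1');d=P[...,:2]-Cc;px=d@X;py=d@Y;z=P[...,2];m=(abs(px)<.035)&(z>.143)&(z<.17)&(py>-.1)&(py<0);print('before',np.mean(py[m]),np.percentile(z[m],[50,95]))
```

```text
t 40.5 [ 0.4149 -0.0166  0.2576] xa -19.6 q [-0.33  0.12  1.58 -0.    1.44  1.59] w 0.0424 g 0.0 F [-0.6 -1.1  0.5]
2013 bar y -0.07300618165174003 top z [0.15530083 0.15698258]
before -0.07294090924844858 [0.15532448 0.15689634]
```

View pics/w11.png

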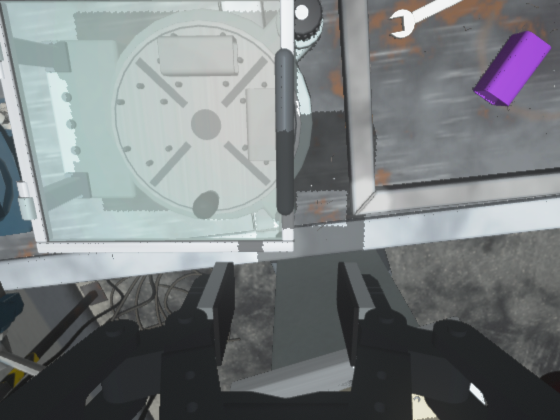

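The guard is closed at its starting height (bar at 285,130). Under the panel both tubes sit in their nests at (198,55) and (258,125), with the crank at (206,204). Handing in.

```bash
python3 -c "
from bench import ctrl
print(ctrl.sign_off())"
```

```text
the job is handed in; nothing more can be done
None
```

The job is handed in after about 41 s of the 210 s allowed: both tubes present are seated in nests, the plate was locked, so I gave the knob one quarter turn and then turned the plate once right round to its start, and the guard is down on its stop; sign-off reported no verdict.

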